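Load the sample bottle in the carrier and latch its gate

ROBOT

A 6-joint arm with a two-finger parallel gripper is mounted at the origin on the work surface. World frame = base frame: x ahead of the robot, y to its left, z up, the work surface at z = 0. Lengths are in mm, angles in rad, forces in N, time in s.
With the tool pointing down it reaches from about 300 to 775 mm from the base axis. Payload 14.6 kg.
Tool frame: the origin (TCP) lies between the finger pads; the fingertips stand manip.finger_overhang ahead of it and the grasp point (between the pads) lies 2 mm behind it (manip.finger_overhang is the distance from the TCP to the fingertips, in mm); z points along the fingers, y is the direction in which the jaws open and shut (so a half turn about z gives the same grasp; the last joint's range is limited). The gripper opens to 94 mm and grips with 3 to 60 N. Pads are 16 mm wide; open, the fingers measure 119 mm over their backs; the gripper's body (75 mm by 177 mm) begins 78 mm behind the grasp point.
Start: joints at [-1.199, 0.3, 1.521, -0, 1.321, -0.067], TCP at [233.661, -497.887, 222.446] pointing down, gripper open.
Joint ranges: [-3.03, 3.03], [-0.79, 2.21], [0.23, 2.52], [-1.04, 4.18], [0, 3.07], [-2.55, 2.55]. Speed limits (rad/s): [2.22, 2.22, 2.57, 3.14, 3.14, 3.14].

INTERFACE

Orientations are given as [roll, pitch, yaw] about the fixed x, y, z axes, in that order (R = Rz(yaw) Ry(pitch) Rx(roll)).
In Python, from cell import manip gives the robot as it stands.
- The arm moves only by the tool drive_tool, never from a script. Its argument "steps" is a list of rows, each an object with "delta_pos": the shift along the world's x, y, z in mm, a list of three; "yaw": the turn about the world's z in rad; "hand": the finger opening in mm, from 0 to 94. A call has 1 to 5 rows; each row shifts and turns the commanded pose from where the row before left it; what a row does not reach is not made up. A row lasts 1/12 s, in which the tool goes at most 41.7 mm and 7.16 degrees, less where a joint would pass 70% of its speed; a pose out of reach is approached as far as the arm can. A call is refused whole if a number of a shift passes 41.7 or a number of a turn 0.125, either way. A call with a gripper value outside its range is refused whole. The fingers move at their own pace and stop on an object; "squeeze" is the grip in N (left out, the last holds). Time passes only in rows, so rows that do not move let the fingers close. It gives the time, the measured TCP pose, the force and the opening at its end, in the units of the state.
- manip.read_state(): the state, without advancing time (a new reading comes with each control period).
- manip.camera(name): name is "scene" or "top"; returns a dict with "frame" (480x640x3 uint8, red, green, blue), "range_z" (480x640 float32, mm along the optical axis (not along the pixel's ray), 0 where there is no reading), "intrinsics" (3x3 intrinsics, pixels), "dist_coeffs" ([k1, k2, p1, p2, k3] as OpenCV has them; the pictures are not rectified), "position" and "attitude" of the camera in the world. Camera axes: x right, y down, z forward; pixel columns grow to the right and rows downward; lengths in mm; the calibration is good to about 2 mm. A picture is of the moment at which its call begins.
- manip.sign_off(): hands the job in, once; it reports no verdict.
The state is a dict: "clock": time; "joints": joint angles; "qd": joint speeds; "effort": joint torques, N m; "eef_pos": TCP position; "eef_rot": TCP orientation; "wrist_force": force on the tool from outside, world axes, zero at the start; "moment": the same for the moment, N m; "finger_gap": finger opening in mm.
Only numpy, scipy, OpenCV 4.12 (cv2) and the standard library are available. Lean on these libraries where they do the work, as an engineer would, in place of code of your own. Each camera call takes 0.05 s, during which the arm holds its last target.

TASK

Take the green sample bottle out of the slanting blue rest and stand it upright on the black pad in the empty bay of the steel carrier. Then lift the red latch bar, swing the gate fully shut with the bar passing over the yellow keeper, let the bar drop home into the keeper's notch and let go. Leave the jar, the beaker and the petri dish where they are.

Things in the scene. Friction and masses are not known exactly. Their poses are not given: they have to be found in the camera images.
- bottle_mid (a point): Loose green glass bottle, 100 mm tall, body 48 mm thick up to 55 mm, then a shoulder; gold cap 30 mm thick from 68 to 100 mm above the underside: grip there, firmly, or it pivots. About 0.13 kg. Point on its axis half-way up (50 mm); z runs along the axis to the neck. It starts leaning 35 degrees from vertical in the rest's socket (42 mm deep, 2 mm clear each side): pull it out along its axis.
- rest: Fixed blue plastic rest, base 120 x 85 mm, with a square socket tipped 35 degrees. Origin on the bench below the middle of the socket's floor, which is 45 mm up. The bottle's neck leans to its -x, which points roughly to the robot's left (yaw -1.95 to -1.2); its y is level, across the lean. The rest may stand left and the carrier right, or the other way round.
- carrier: Fixed steel carrier, base 100 x 200 mm (x, y), with two open-topped bays at y = +36 and -36 mm, each 70 x 68 mm inside; walls 63 mm high, wire handle 104 mm high at the back (x = +44 mm). Origin under the base's middle, z up. The gate stands along the front (-x); its upright hinge axis is at x = -39, y = +74 mm, and shut it runs towards -y.
- seat_top (a point): Middle of the top of the black rubber pad, 44 mm in diameter, 3 mm thick, fixed on the floor of the empty bay (either bay), 11 mm above the bench. The bottle must stand here.
- gate (a joint): Barred swing gate, 144 mm long, 62 mm high, in rad: 0 = fully shut along the carrier's front; grows as its free end (the carrier's -y end) swings out to the carrier's -x, up to 1.1. Starts open at 0.4 to 0.8. Friction (0.04 N m) holds it where it is left.
- latch (a joint): Red latch bar on the gate's outer face, 6 x 12 mm, 168 mm long, in rad: 0 = level (down on its stop, or in the notch); grows as the free end is lifted, to 0.7; falls by its weight (0.12 kg). Pivot: level axis square to the gate, 20 mm along the gate from its hinge, 52 mm above the bench. Its end passes 36 mm beyond the gate and strikes the keeper at gate 0.11 unless lifted over 0.12.
- latch_ball (a point): Middle of the black ball, 22 mm in diameter, on a stem of the latch bar: grip it from above to lift the bar and swing the gate. With the bar down it is 95 mm above the bench, 120 mm along the gate from its hinge axis, 22 mm outside the gate's middle plane; from the bar's pivot it is 100 mm along the gate and 43 mm up. It can turn in the grip.
- notch (a point): Middle of the floor of the notch in the yellow keeper (fixed to the carrier, at the gate's free end): a slot 10 mm wide between a horn 16 mm high on the robot's side and a back 29 mm high; the bar lies on its floor, 46 mm above the bench, when latched.
- jar_mid (a point): Loose amber jar with white lid, 48 mm in diameter, 55 mm tall, in the other bay; point at its middle, 27.5 mm up. Leave alone.
- beaker_mid (a point): Loose glass beaker, 60 mm in diameter, 65 mm tall, on the bench; point at its middle. Leave alone.
- dishes_mid (a point): Loose shut petri dish, 92 mm in diameter, 13 mm high, on the bench; point at its middle. Leave alone.
Not all that is in view belongs to the job. There is more than one size of the part that bears bottle_mid; the job needs the middle-sized.

How it is judged:
By the outcome, as a careful person would: the job done as asked, in the order asked, and still so for the second after the job is handed in, with the robot touching nothing.
It also fails if it takes over 51 s, if anything falls off the work surface, if the arm or the gripper's body presses on something with over 40 N, if the wrist force passes 120 N, or if a joint passes its speed limit or range.

## Working session

There is one attempt and no reset: what is moved stays moved. The work goes in short steps, Python scripts to look and compute and a tool call to move; the robot and the scene stay as the last step left them, time stands still between calls to the robot, and variables do not carry over. Pictures are saved under pics/ and viewed, and the job is handed in when it is done.

Besides the shell and the picture viewer there is one more tool, called after "Call:" in YAML: its name, and indented under it one key for each argument. drive_tool: Moves the arm, as the interface text tells. Its arguments: {"type":"object","properties":{"steps":{"type":"array"},"squeeze":{"type":"number"}},"required":["steps"]}

```bash
ls; mkdir -p pics
python3 - <<'E'
from cell import manip
import cv2, numpy as np
print(manip.read_state()); print(manip.finger_overhang)
for n in ["scene","top"]:
    c=manip.camera(n)
    cv2.imwrite(f"pics/{n}0.png",c["frame"][:,:,::-1])
    np.savez(f"{n}0.npz",**{k:np.array(v) for k,v in c.items()})
    print(n,c["intrinsics"],c["dist_coeffs"],c["position"],c["attitude"])
E
```

```text
pics
{'clock': 0.0, 'joints': array([-1.19855916e+00,  3.00449979e-01,  1.52158541e+00, -1.71650983e-05,
        1.32070579e+00, -6.65709054e-02]), 'qd': array([-0.00167349,  0.00110478, -0.00284245,  0.00020325, -0.00035328,
        0.00084431]), 'effort': array([-2.51221878e-03, -5.31807017e+01, -3.52741027e+01,  7.06613087e-02,
        2.43224110e-02, -1.46522680e-04]), 'eef_pos': array([ 233.59138612, -497.65792857,  221.89607777]), 'eef_rot': array([-3.14044557e+00, -5.98121908e-05,  4.38812295e-01]), 'wrist_force': array([ 0.35165603,  0.5605269 , -0.14543197]), 'moment': array([-0.02948643, -0.02065461,  0.03916815]), 'finger_gap': 93.933547907833}
17.0
scene [[571.79092798   0.         314.48200447]
 [  0.         571.79092798 236.46954996]
 [  0.           0.           1.        ]] [-0.0799085  0.         0.         0.         0.       ] [ 843.78650114 -435.41644427  815.10282641] [-2.55134428 -0.00989424  0.51065448]
top [[610.12606935   0.         307.91535037]
 [  0.         610.12606935 237.47486961]
 [  0.           0.           1.        ]] [-0.19137867  0.          0.          0.          0.        ] [ 435.78058854  -18.80135662 1086.76560754] [-2.98354818  0.00417861 -1.55645924]
```

View pics/scene0.png

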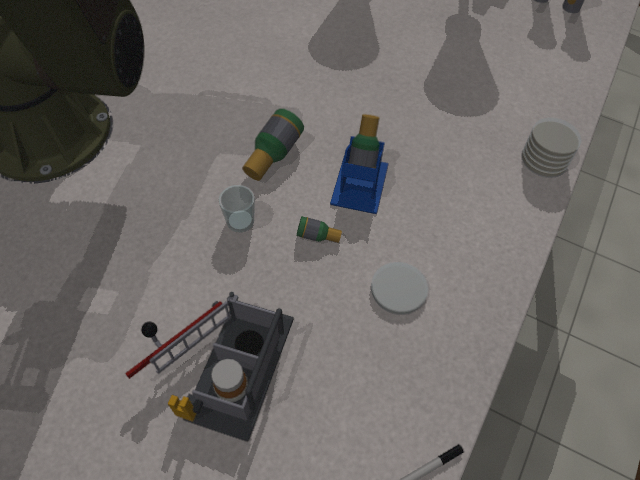

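View pics/top0.png

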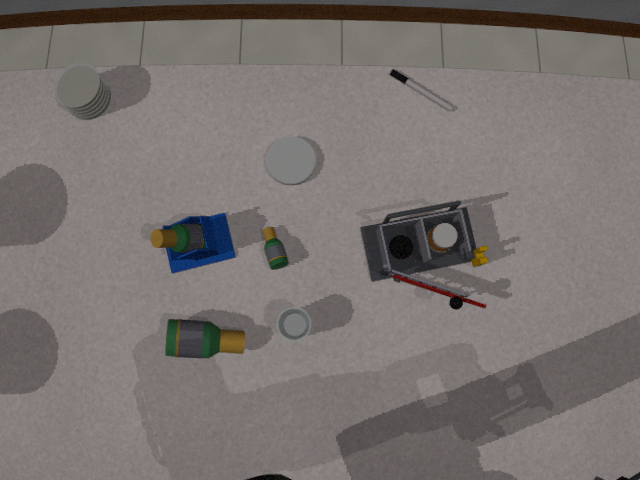

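The green bottle in the blue rest is the middle one, at top (185,238). The larger and smaller bottles lie loose at (205,338) and (275,250). The carrier is on the robot's right. Its empty bay with the black pad, at top (401,247), is on the hinge side, and the jar is at (444,237). The gate is open, with the ball at (456,302) and the keeper at (481,256).

```bash
cat > h.py <<'E'
import numpy as np, cv2
from scipy.spatial.transform import Rotation as R
def load(n): 
    d=np.load(n); return {k:d[k] for k in d.files}
def grab(name,tag):
    from cell import manip
    c=manip.camera(name); cv2.imwrite(f"pics/{tag}.png",c["frame"][:,:,::-1]); 
    np.savez(f"{tag}.npz",**{k:np.array(v) for k,v in c.items()}); return {k:np.array(v) for k,v in c.items()}
def rays(c,uv):
    n=cv2.undistortPoints(np.asarray(uv,float).reshape(-1,1,2),c["intrinsics"],c["dist_coeffs"])[:,0]
    return np.c_[n,np.ones(len(n))]@R.from_euler('xyz',c["attitude"]).as_matrix().T, c["position"]
def cloud(c):
    v,u=np.mgrid[0:480,0:640]; d,p=rays(c,np.c_[u.ravel(),v.ravel()])
    return (p+d*c["range_z"].reshape(-1,1)).reshape(480,640,3)
def onplane(c,uv,z):
    d,p=rays(c,uv); return p+d*((z-p[2])/d[:,2])[:,None]
def tri(c1,uv1,c2,uv2):
    d1,p1=rays(c1,[uv1]);d2,p2=rays(c2,[uv2]);d1=d1[0];d2=d2[0]
    s=np.linalg.lstsq(np.c_[d1,-d2],p2-p1,rcond=None)[0]; a=p1+s[0]*d1;b=p2+s[1]*d2
    return (a+b)/2,np.linalg.norm(a-b)
def mask(c,name):
    h=cv2.cvtColor(c["frame"],cv2.COLOR_RGB2HSV).astype(int);H,S,V=h[...,0],h[...,1],h[...,2]
    return {'gold':(H>10)&(H<24)&(S>150)&(V>70),'green':(H>60)&(H<90)&(S>120)&(V>30),'blue':(H>100)&(H<125)&(S>150)&(V>50),
     'red':((H<6)|(H>174))&(S>150)&(V>50),'yellow':(H>18)&(H<32)&(S>200)&(V>120),'black':(V<35)}[name]&(c["range_z"]>0)
E
python3 - <<'E'
from h import *
for n in ["top","scene"]:
    c=load(n+"0.npz"); P=cloud(c)
    print(n,'bench',np.median(P[...,2]))
    for m in ['gold','green','blue','red','yellow','black']:
        M=mask(c,m).astype(np.uint8); k,L,st,ce=cv2.connectedComponentsWithStats(M)
        for i in range(1,k):
            if st[i,4]>25:
                p=P[L==i]; print(m,st[i,4],ce[i].round(1),'mean',p.mean(0).round(1),'zpct',np.percentile(p[:,2],[3,50,97]).round(1))
E
```

```text
top bench -1.6518253471400612
gold 124 [268.9 233.1] mean [612.6  57.5  20.5] zpct [14.9 20.7 25. ]
gold 339 [162.7 237.6] mean [585.7 222.2 124.3] zpct [111.1 125.3 134. ]
gold 38 [432.7 243.6] mean [ 595.3 -231.    35.7] zpct [30.6 35.2 40.6]
gold 211 [479.2 256.4] mean [ 571.7 -310.5   48.8] zpct [10.7 47.8 74.7]
gold 52 [177.2 336.8] mean [426.8 204.3  66.5] zpct [55.9 68.1 73.3]
gold 492 [231.7 341.6] mean [420.8 115.6  38.8] zpct [30.4 38.9 46.2]
green 341 [181.  237.8] mean [589.6 197.4  99.7] zpct [ 88.6 100.4 107.4]
green 74 [271.7 242.8] mean [593.9  51.5  29.1] zpct [23.2 29.4 34.7]
green 115 [278.3 261.9] mean [559.9  38.9  32.9] zpct [17.4 34.6 40.3]
green 222 [170.6 338.5] mean [423.6 215.2  67.6] zpct [54.7 69.  74.3]
green 408 [210.  340.2] mean [422.4 150.8  53.1] zpct [40.  53.7 62.9]
blue 1943 [204.3 243.6] mean [590.5 170.   30.3] zpct [ 1.3  6.7 84. ]
red 213 [424.2 285.8] mean [ 519.3 -211.2   56.1] zpct [49.8 56.2 59.1]
red 81 [472.3 301.8] mean [ 492.6 -294.5   56.3] zpct [53.7 56.4 59. ]
yellow 27 [482.9 248.2] mean [ 582.8 -310.4   73.5] zpct [69.9 73.6 77. 
[... 1376 characters left out ...]
 -316.7   62.2] zpct [60.1 62.1 63.9]
black 12711 [73.4 53.9] mean [185.    0.6 255.6] zpct [ 49.8 265.7 387.6]
black 248 [ 21.4 150.6] mean [ 39.7 -83.5  47.3] zpct [16.6 43.5 90.2]
black 106 [ 97.8 146.7] mean [121.3  17.2   5.2] zpct [-1.   5.5 10.9]
black 68 [280.4 324.2] mean [ 636.1 -149.5   64.2] zpct [ 34.4  62.8 101.4]
black 174 [149.  329.4] mean [ 494.9 -259.2  101.6] zpct [ 94.4 102.4 106.5]
black 540 [249.1 341.7] mean [ 595.  -177.1   10.7] zpct [ 7.7 10.7 13.3]
black 80 [251.4 401.9] mean [ 659.4 -264.2   57. ] zpct [ 7.  58.6 98.9]
black 44 [199.8 408.2] mean [ 594.  -300.4   25.9] zpct [ 6.3 30.1 36.8]
black 197 [451.  453.8] mean [ 925.2 -182.2   12.2] zpct [ 8.7 12.3 15.3]
```

Run:
```python
from h import *
c=load("top0.npz");f=c["frame"][:,:,::-1]
a=cv2.resize(f[190:320,350:500],None,fx=5,fy=5,interpolation=cv2.INTER_CUBIC)[:600]
cv2.imwrite("pics/t_car.png",a)
c=load("scene0.npz");f=c["frame"][:,:,::-1]
cv2.imwrite("pics/s_car.png",cv2.resize(f[285:445,120:300],None,fx=3.7,fy=3.7,interpolation=cv2.INTER_CUBIC))
```

```text
(no output)
```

View pics/t_car.png

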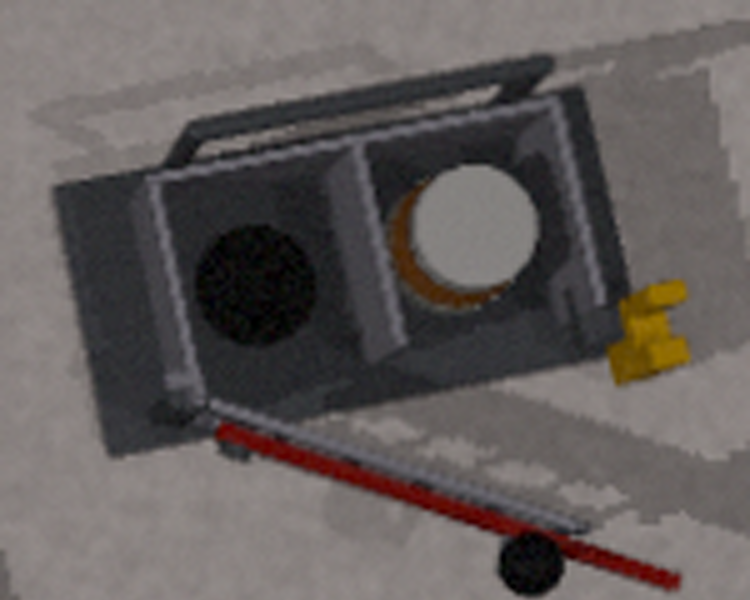

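View pics/s_car.png

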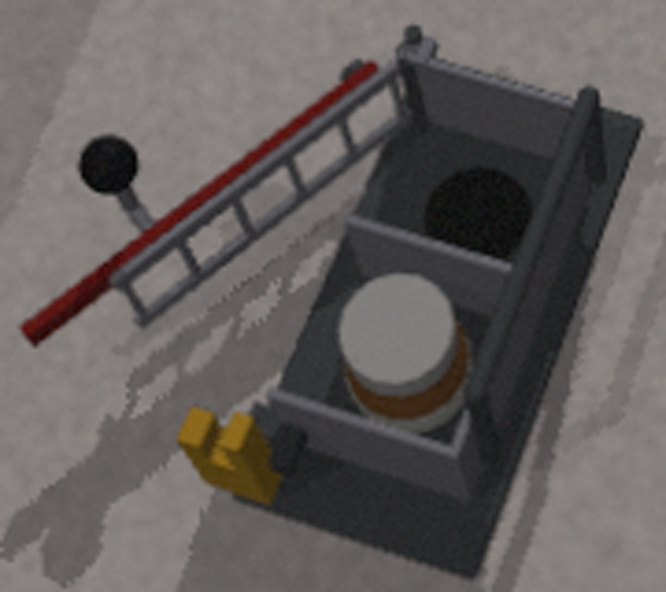

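Run:
```python
from h import *
t=load("top0.npz");s=load("scene0.npz")
A=onplane(t,[(361,227),(466.6,207.6),(371.6,281.4)],8); print('top LB,RB,LF',A.round(1),np.linalg.norm(A[1]-A[0]),np.linalg.norm(A[2]-A[0]))
B=onplane(s,[(293,318.8),(248.9,441),(183.5,419)],8); print('scene LB,RB,RF',B.round(1),np.linalg.norm(B[1]-B[0]),np.linalg.norm(B[2]-B[1]))
for X in (A,B):
    d=X[0]-X[1]; y=d/np.linalg.norm(d); print('yaw',np.arctan2(-y[0],y[1]))
yw=np.array
dA=A[2]-A[0];print('yaw from short edge top',np.arctan2(-dA[1],-dA[0])); dB=B[2]-B[1]; print('scene',np.arctan2(-dB[1],-dB[0]))
print('centre top',((A[1]+A[2])/2).round(1),'scene',((B[0]+B[2])/2).round(1))
# triangulate
for nm,a,b in [('ball',(455.7,302.4),(149,329.4)),('pad',(402.1,246.2),(249.1,341.7)),('capmid',(162.7,237.6),(368.2,124.9)),('keeper',(480,256),(179.6,406.9))]:
    print(nm,tri(t,a,s,b), 'planes', onplane(t,[a],dict(ball=95,pad=11,capmid=120,keeper=50)[nm]).round(1),onplane(s,[b],dict(ball=95,pad=11,capmid=120,keeper=50)[nm]).round(1))
# bench tilt checks
for n,c in(('t',t),('s',s)):
    P=cloud(c)
    for x,y in [(590,220),(590,50),(520,50),(480,-200),(700,-250),(650,0)]:
        m=(abs(P[...,0]-x)<25)&(abs(P[...,1]-y)<25)&(P[...,2]<12); print(n,x,y,np.median(P[m][:,2]).round(1),m.sum(),end=' | ')
    print()
```

```text
top LB,RB,LF [[ 628.  -107.     8. ]
 [ 666.9 -301.1    8. ]
 [ 530.2 -126.     8. ]] 197.96291108406479 99.58787554410583
scene LB,RB,RF [[ 632.7 -110.4    8. ]
 [ 674.  -301.4    8. ]
 [ 577.3 -321.7    8. ]] 195.44348418668537 98.74424703669185
yaw 0.19773060957574423
yaw 0.2130673369571652
yaw from short edge top 0.19212020318752224
scene 0.20691993691585822
centre top [ 598.6 -213.5    8. ] scene [ 605.  -216.1    8. ]
ball (array([ 489.69784143, -256.83763478,   91.29899968]), np.float64(0.5262194294638247)) planes [[ 489.3 -256.2   95. ]] [[ 491.7 -257.6   95. ]]
pad (array([ 594.53942043, -179.06046781,   13.02533029]), np.float64(3.2981186740399635)) planes [[ 593.7 -180.5   11. ]] [[ 595.1 -177.3   11. ]]
capmid (array([587.39964886, 225.09783361, 112.13815909]), np.float64(0.4440281834225357)) planes [[586.4 223.3 120. ]] [[590.1 217.5 120. ]]
keeper (array([ 573.53056885, -314.91912814,   39.45707804]), np.float64(0.876911121887517)) planes [[ 572.4 -311.6   50. ]] [[ 576.9 -316.9   50. ]]
t 590 220 3.5 24 | t 590 50 -1.3 264 | t 520 50 -1.5 776 | t 480 -200 -1.6 772 | t 700 -250 -1.3 670 | t 650 0 -1.5 733 | 
s 590 220 5.0 4 | s 590 50 0.2 245 | s 520 50 0.2 663 | s 480 -200 0.3 693 | s 700 -250 0.3 1225 | s 650 0 0.2 791 |
```

Run:
```python
from h import *
c=load("top0.npz");f=c["frame"][:,:,::-1]
a=cv2.resize(f[195:285,140:250],None,fx=6,fy=6,interpolation=cv2.INTER_CUBIC)
cv2.imwrite("pics/t_rest.png",a)
c=load("scene0.npz");f=c["frame"][:,:,::-1]
cv2.imwrite("pics/s_rest.png",cv2.resize(f[105:220,320:400],None,fx=5,fy=5,interpolation=cv2.INTER_CUBIC))
```

```text
(no output)
```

View pics/t_rest.png

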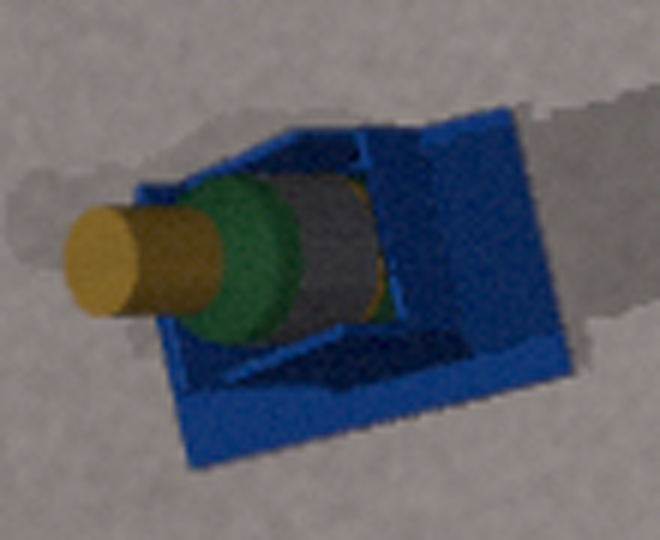

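View pics/s_rest.png

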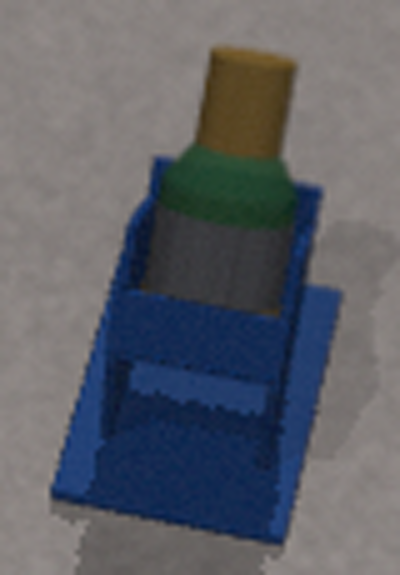

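Run:
```python
from h import *
t=load("top0.npz");s=load("scene0.npz")
A=onplane(t,[(172,272.8),(235,257),(225.3,213)],7);print('base L,R,RB',A.round(1),np.linalg.norm(A[1]-A[0]),np.linalg.norm(A[2]-A[1]))
d=A[0]-A[1];print('lean dir angle',np.arctan2(d[1],d[0]), np.arctan2(*(A[2]-A[1])[[1,0]]))
B=onplane(s,[(320+55/5,105+495/5),(320+283/5,105+540/5),(320+342/5,105+290/5)],7);print('scene base FR..',B.round(1),np.linalg.norm(B[1]-B[0]),np.linalg.norm(B[2]-B[1]))
d=B[2]-B[1];print('lean dir',np.arctan2(d[1],d[0]))
print('captop t',onplane(t,[(156.7,238.5)],127).round(1),'s',onplane(s,[(370.6,116)],127).round(1),tri(t,(156.7,238.5),s,(370.6,116)))
# cap base (at 68 mm) centre guess
P=cloud(t);M=mask(t,'gold');
from scipy import stats
for n,c in(('t',t),('s',s)):
    P=cloud(c);M=mask(c,'gold')|mask(c,'green');p=P[M];p=p[(p[:,2]>85)&(p[:,0]>500)]
    q=p[:,:2]-p[:,:2].mean(0);u,S,V=np.linalg.svd(q,full_matrices=False);print(n,'axis dir',np.arctan2(V[0,1],V[0,0]),p.mean(0).round(1),p[:,2].max())
```

```text
base L,R,RB [[540.2 231.3   7. ]
 [570.6 118.1   7. ]
 [650.6 138.5   7. ]] 117.21247206728057 82.55493623984668
lean dir angle 1.8332757566344995 0.24926793851277843
scene base FR.. [[577.8 115.6   7. ]
 [656.6 137.9   7. ]
 [625.5 253.4   7. ]] 81.95665620532688 119.67027164446533
lean dir 1.8340811365795375
captop t [[583.7 231.4 127. ]] s [[586.9 232.  127. ]] (array([585.1536876 , 232.84263053, 124.85246981]), np.float64(2.8572725961501346))
t axis dir 1.7886581832043524 [587.7 209.8 112. ] 136.72476496205513
s axis dir -1.2165762384817624 [594.7 205.6 113. ] 136.57283600355208
```

Rest: lean direction about 1.833 rad, cap grip point about (587,225,117). I'm moving above the cap with yaw 1.83.

Call:
drive_tool:
  steps:
    - {"delta_pos":[17.6,36,0],"yaw":0.1,"hand":94}
    - {"delta_pos":[17.6,36,0],"yaw":0.1,"hand":94}
    - {"delta_pos":[17.6,36,0],"yaw":0.1,"hand":94}
    - {"delta_pos":[17.6,36,0],"yaw":0.1,"hand":94}
    - {"delta_pos":[17.6,36,0],"yaw":0.1,"hand":94}

```text
clock: 0.52
eef_pos: [321.9, -316.0, 222.2]
eef_rot: [-3.141, -0.0, 0.943]
wrist_force: [1.0, -0.8, -0.5]
finger_gap: 93.6
```

Call:
drive_tool:
  steps:
    - {"delta_pos":[17.6,36,0],"yaw":0.1,"hand":94}
    - {"delta_pos":[17.6,36,0],"yaw":0.1,"hand":94}
    - {"delta_pos":[17.6,36,0],"yaw":0.1,"hand":94}
    - {"delta_pos":[17.6,36,0],"yaw":0.1,"hand":94}
    - {"delta_pos":[17.6,36,0],"yaw":0.1,"hand":94}

```text
clock: 0.93
eef_pos: [410.0, -135.9, 222.5]
eef_rot: [3.142, 0.0, 1.444]
wrist_force: [0.7, -1.1, -0.1]
finger_gap: 93.9
```

Call:
drive_tool:
  steps:
    - {"delta_pos":[17.6,36,0],"yaw":0.08,"hand":94}
    - {"delta_pos":[17.6,36,0],"yaw":0.08,"hand":94}
    - {"delta_pos":[17.6,36,0],"yaw":0.08,"hand":94}
    - {"delta_pos":[17.6,36,0],"yaw":0.08,"hand":94}
    - {"delta_pos":[17.6,36,0],"yaw":0.08,"hand":94}

```text
clock: 1.35
eef_pos: [498.0, 44.2, 222.3]
eef_rot: [-3.141, -0.0, 1.843]
wrist_force: [0.5, -1.5, 0.1]
finger_gap: 93.9
```

Call:
drive_tool:
  steps:
    - {"delta_pos":[17.8,36.2,0],"yaw":-0.01,"hand":94}
    - {"delta_pos":[17.8,36.2,0],"yaw":0,"hand":94}
    - {"delta_pos":[17.8,36.2,0],"yaw":0,"hand":70}
    - {"delta_pos":[17.8,36.2,0],"yaw":0,"hand":70}
    - {"delta_pos":[17.8,36.2,-30],"yaw":0,"hand":70}

```text
clock: 1.77
eef_pos: [585.6, 220.0, 201.2]
eef_rot: [3.135, -0.0, 1.83]
wrist_force: [0.1, -1.1, 0.9]
finger_gap: 77.3
```

Run:
```python
from h import *
c=grab("top","t1");f=c["frame"][:,:,::-1]
cv2.imwrite("pics/t1c.png",cv2.resize(f[150:330,80:280],None,fx=3.3,fy=3.3,interpolation=cv2.INTER_CUBIC))
c=grab("scene","s1");f=c["frame"][:,:,::-1]
cv2.imwrite("pics/s1c.png",cv2.resize(f[0:200,280:480],None,fx=3,fy=3,interpolation=cv2.INTER_CUBIC))
from cell import manip; print(manip.read_state()['eef_pos'],manip.read_state()['eef_rot'])
```

```text
[582.92517411 220.25943999 192.17386679] [-3.13457134e+00 -1.56816959e-04  1.83230958e+00]
```

View pics/t1c.png

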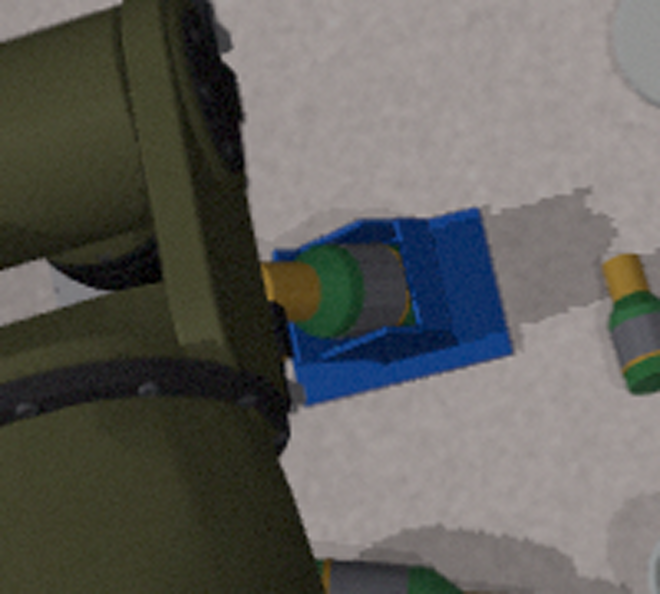

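View pics/s1c.png

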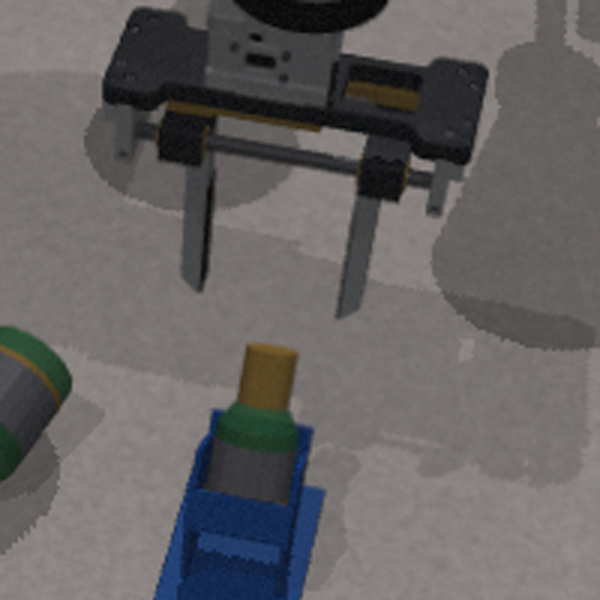

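The fingers straddle the cap squarely: in the scene crop the tips are at (200,285) and (345,310), with the cap at (270,370). I'm descending to z 115.

Call:
drive_tool:
  steps:
    - {"delta_pos":[0.4,2,-30],"yaw":0,"hand":60}
    - {"delta_pos":[0,0,-27],"yaw":0,"hand":55}
    - {"delta_pos":[0,0,-20],"yaw":0,"hand":50}
    - {"delta_pos":[0,0,0],"yaw":0,"hand":50}
    - {"delta_pos":[0,0,0],"yaw":0,"hand":50}

```text
clock: 2.28
eef_pos: [583.8, 218.3, 120.6]
eef_rot: [-3.14, 0.0, 1.828]
wrist_force: [0.2, 0.2, 1.3]
finger_gap: 50.1
```

Run:
```python
from h import *
c=grab("scene","s2");f=c["frame"][:,:,::-1]
cv2.imwrite("pics/s2c.png",cv2.resize(f[50:220,290:440],None,fx=3.5,fy=3.5,interpolation=cv2.INTER_CUBIC))
from cell import manip; s=manip.read_state();print(s['eef_pos'],s['eef_rot'],s['wrist_force'],s['joints'])
```

```text
[584.41234037 218.63303894 121.99364915] [ 3.14047688e+00 -5.99341941e-06  1.82842688e+00] [1.40928912 0.63035259 0.3191083 ] [ 2.99314086e-01  5.54515072e-01  1.40187942e+00 -4.37375064e-05
  1.18408311e+00  4.17000061e-02]
```

View pics/s2c.png

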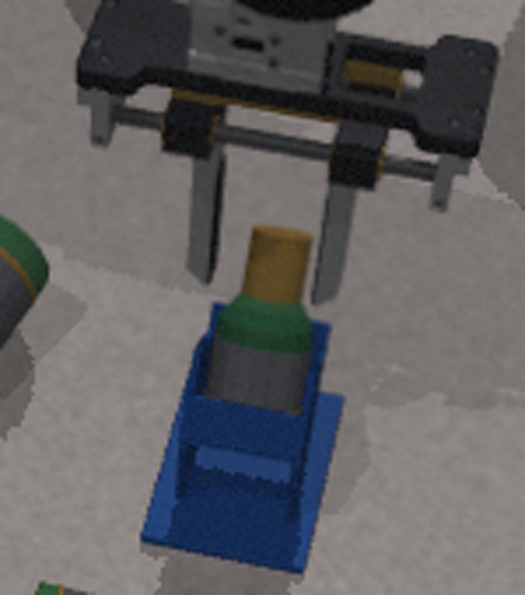

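Measured TCP is (584.4,218.6,122), so I'll correct from that. The cap lies between the fingers.

Call:
drive_tool:
  steps:
    - {"delta_pos":[2.5,6,-7],"yaw":0,"hand":50}
    - {"delta_pos":[0,0,0],"yaw":0,"hand":50}
    - {"delta_pos":[0,0,0],"yaw":0,"hand":50}

```text
clock: 2.58
eef_pos: [586.7, 225.2, 114.1]
eef_rot: [3.141, -0.0, 1.829]
wrist_force: [0.2, 0.0, 1.1]
finger_gap: 49.6
```

Close gently first, watching for side force.

Call:
drive_tool:
  steps:
    - {"delta_pos":[0,0,0],"yaw":0,"hand":40}
    - {"delta_pos":[0,0,0],"yaw":0,"hand":34}
    - {"delta_pos":[0,0,0],"yaw":0,"hand":28}
    - {"delta_pos":[0,0,0],"yaw":0,"hand":26}
    - {"delta_pos":[0,0,0],"yaw":0,"hand":26}
  squeeze: 12

```text
clock: 3.0
eef_pos: [586.6, 224.9, 113.8]
eef_rot: [3.141, -0.0, 1.829]
wrist_force: [-0.3, 0.7, 2.0]
finger_gap: 29.7
```

Run:
```python
from h import *
c=grab("scene","s3");f=c["frame"][:,:,::-1]
cv2.imwrite("pics/s3c.png",cv2.resize(f[50:220,290:440],None,fx=3.5,fy=3.5,interpolation=cv2.INTER_CUBIC))
from cell import manip; s=manip.read_state();print(s['eef_pos'],s['eef_rot'],s['wrist_force'],s['moment'],s['finger_gap'])
```

```text
[586.63046984 224.9514101  113.84502096] [ 3.14116194e+00 -5.04421210e-05  1.82880887e+00] [0.46733983 0.38484573 1.2656622 ] [ 0.00969359 -0.12694394  0.0652989 ] 29.85922335400238
```

View pics/s3c.png

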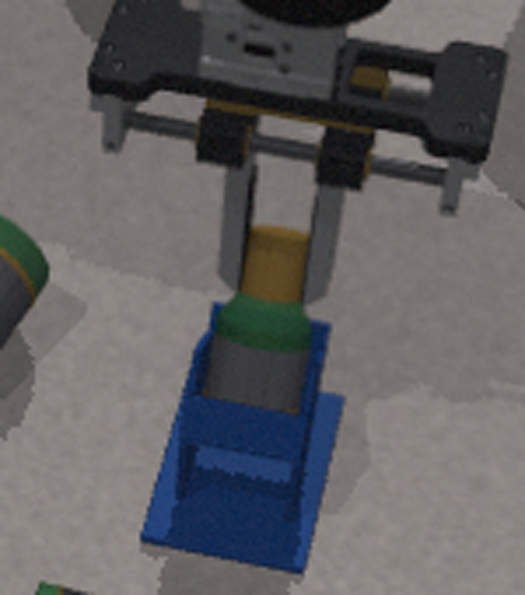

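Gripped: gap 29.8, nearly no side force. I'll squeeze firmly and pull along the axis.

Call:
drive_tool:
  steps:
    - {"delta_pos":[0,0,0],"yaw":0,"hand":20}
    - {"delta_pos":[-1.5,5.5,8.2],"yaw":0,"hand":20}
    - {"delta_pos":[-1.5,5.5,8.2],"yaw":0,"hand":20}
    - {"delta_pos":[-1.5,5.5,8.2],"yaw":0,"hand":20}
    - {"delta_pos":[-1.5,5.5,8.2],"yaw":0,"hand":20}
  squeeze: 45

```text
clock: 3.47
eef_pos: [580.3, 247.8, 147.6]
eef_rot: [3.141, -0.0, 1.829]
wrist_force: [0.8, 0.0, -0.9]
finger_gap: 29.3
```

Call:
drive_tool:
  steps:
    - {"delta_pos":[-1.5,5.5,8.2],"yaw":0,"hand":20}
    - {"delta_pos":[-1.5,5.5,8.2],"yaw":0,"hand":20}
    - {"delta_pos":[-1.5,5.5,8.2],"yaw":0,"hand":20}
    - {"delta_pos":[0,0,0],"yaw":0,"hand":20}

```text
clock: 3.8
eef_pos: [576.2, 264.8, 173.1]
eef_rot: [3.139, -0.001, 1.83]
wrist_force: [-0.5, -0.3, -0.8]
finger_gap: 29.1
```

Run:
```python
from h import *
c=grab("scene","s4");f=c["frame"][:,:,::-1]
cv2.imwrite("pics/s4c.png",cv2.resize(f[20:220,290:440],None,fx=3,fy=3,interpolation=cv2.INTER_CUBIC))
from cell import manip; s=manip.read_state();print(s['eef_pos'],s['eef_rot'],s['wrist_force'],s['moment'],s['finger_gap'])
```

```text
[576.09238762 264.15067434 171.97534916] [ 3.14005484e+00 -2.16418641e-04  1.82966783e+00] [-0.15072774 -0.30840797 -1.97093075] [-0.02607035 -0.13136391  0.00297507] 29.19244804546518
```

View pics/s4c.png

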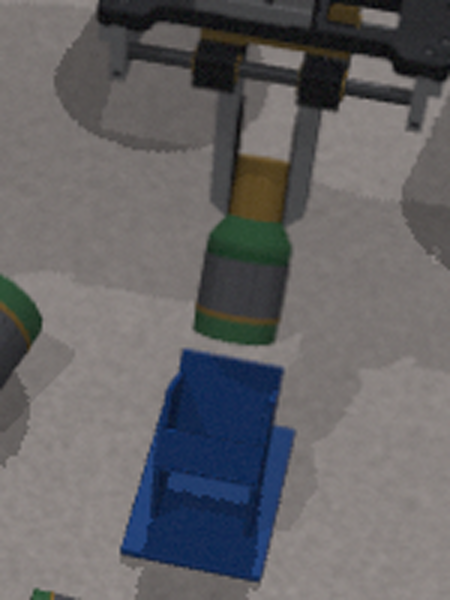

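The bottle is out of the socket, still leaning in the grip. I'll lift it and move to a clear patch of bench, turning so the jaws line up with the carrier's y (yaw 0.2). There I'll stand it up before seating it.

Call:
drive_tool:
  steps:
    - {"delta_pos":[2,-2,15],"yaw":-0.1,"hand":20}
    - {"delta_pos":[4,-12,15],"yaw":-0.12,"hand":20}
    - {"delta_pos":[4,-22,0],"yaw":-0.12,"hand":20}
    - {"delta_pos":[5,-24,0],"yaw":-0.12,"hand":20}
    - {"delta_pos":[5,-24,0],"yaw":-0.12,"hand":20}
  squeeze: 50

```text
clock: 4.27
eef_pos: [596.0, 178.4, 200.6]
eef_rot: [-3.141, 0.0, 1.243]
wrist_force: [1.7, -0.2, -1.0]
finger_gap: 29.5
```

Call:
drive_tool:
  steps:
    - {"delta_pos":[5,-24,0],"yaw":-0.12,"hand":20}
    - {"delta_pos":[5,-24,0],"yaw":-0.12,"hand":20}
    - {"delta_pos":[5,-24,0],"yaw":-0.12,"hand":20}
    - {"delta_pos":[5,-24,0],"yaw":-0.12,"hand":20}
    - {"delta_pos":[5,-24,0],"yaw":-0.12,"hand":20}

```text
clock: 4.68
eef_pos: [620.9, 57.9, 200.4]
eef_rot: [-3.141, 0.001, 0.643]
wrist_force: [0.4, 0.7, -2.0]
finger_gap: 29.4
```

Call:
drive_tool:
  steps:
    - {"delta_pos":[5,-24,0],"yaw":-0.12,"hand":20}
    - {"delta_pos":[5,-24,0],"yaw":-0.12,"hand":20}
    - {"delta_pos":[5,-22,0],"yaw":-0.12,"hand":20}
    - {"delta_pos":[3,-18,0],"yaw":-0.1,"hand":20}
    - {"delta_pos":[0,0,0],"yaw":0,"hand":20}

```text
clock: 5.1
eef_pos: [639.1, -32.0, 200.2]
eef_rot: [3.141, 0.001, 0.18]
wrist_force: [-0.3, -0.3, -2.0]
finger_gap: 29.4
```

Run:
```python
from h import *
c=grab("scene","s5")
from cell import manip; s=manip.read_state();print(s['eef_pos'],s['eef_rot'],s['wrist_force'],s['moment'],s['finger_gap'])
```

```text
[638.87051701 -30.25199079 200.19023052] [-3.14137952e+00  1.11971298e-03  1.86354150e-01] [ 0.5531446  -0.93096863 -1.44840334] [ 0.04637658 -0.02135493  0.00074255] 29.52228923548139
```

View pics/s5.png

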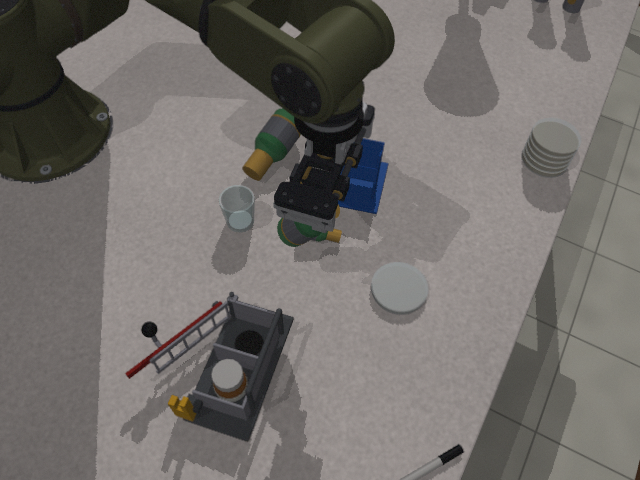

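Call:
drive_tool:
  steps:
    - {"delta_pos":[0,-5,-30],"yaw":0.007,"hand":20}
    - {"delta_pos":[0,-5,-30],"yaw":0.007,"hand":20}
    - {"delta_pos":[0,-5,-28],"yaw":0,"hand":20}
    - {"delta_pos":[0,0,-22],"yaw":0,"hand":20}
    - {"delta_pos":[0,0,0],"yaw":0,"hand":20}

```text
clock: 5.57
eef_pos: [636.6, -42.7, 85.8]
eef_rot: [-3.139, 0.007, 0.205]
wrist_force: [-1.1, -0.8, -2.5]
finger_gap: 29.1
```

Run:
```python
from h import *
c=grab("scene","s6");f=c["frame"][:,:,::-1]
cv2.imwrite("pics/s6c.png",cv2.resize(f[150:330,220:400],None,fx=3.3,fy=3.3,interpolation=cv2.INTER_CUBIC))
from cell import manip; s=manip.read_state();print(s['eef_pos'],s['eef_rot'],s['wrist_force'],s['moment'],s['finger_gap'])
```

```text
[637.81907874 -42.72231875  88.92382329] [-3.14002871  0.00416503  0.20513146] [-0.0989335  -0.06537911 -0.84755144] [ 0.07313953 -0.08833394  0.02382654] 29.634261613552447
```

View pics/s6c.png

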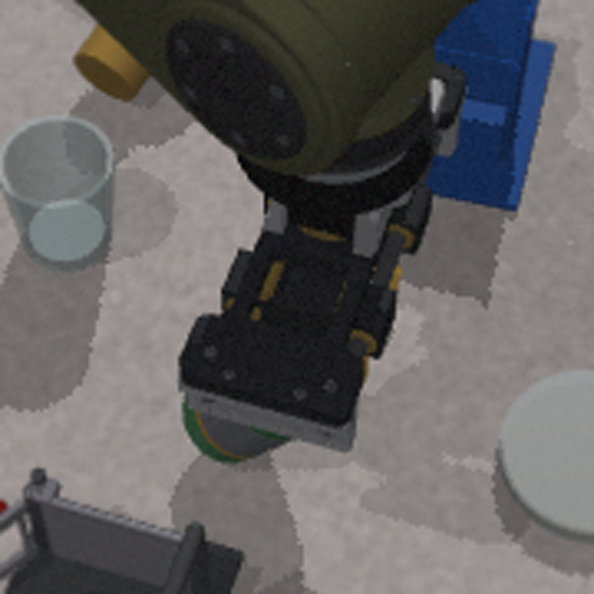

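It isn't touching the bench yet. Pushing down on that edge would only increase the lean, so I'll lighten the grip here just above the bench and let the bottle swing upright under its own weight.

Call:
drive_tool:
  steps:
    - {"delta_pos":[0,0,2],"yaw":0,"hand":20}
    - {"delta_pos":[0,0,0],"yaw":0,"hand":20}
    - {"delta_pos":[0,0,0],"yaw":0,"hand":20}
  squeeze: 5

```text
clock: 5.87
eef_pos: [639.8, -43.3, 95.1]
eef_rot: [3.141, -0.003, 0.204]
wrist_force: [0.5, -0.2, -1.0]
finger_gap: 29.8
```

```bash
cat > look.py <<'E'
import sys
from h import *
from cell import manip
tag=sys.argv[1];cam=sys.argv[2];x0,x1,y0,y1=map(int,sys.argv[3:7]);
c=grab(cam,tag);f=c["frame"][y0:y1,x0:x1,::-1];k=min(780/(x1-x0),590/(y1-y0))
cv2.imwrite(f"pics/{tag}c.png",cv2.resize(f,None,fx=k,fy=k,interpolation=cv2.INTER_CUBIC))
s=manip.read_state();print(s['clock'],s['eef_pos'].round(1),s['eef_rot'].round(3),s['wrist_force'].round(1),s['moment'].round(3),s['finger_gap'],'scale',k)
E
python3 look.py s7 scene 220 400 150 330
```

```text
5.9167 [639.6 -43.4  94.7] [ 3.141e+00 -2.000e-03  2.030e-01] [-0.   0.1 -1.7] [ 0.037  0.025 -0.03 ] 29.81533944352053 scale 3.2777777777777777
```

View pics/s7c.png

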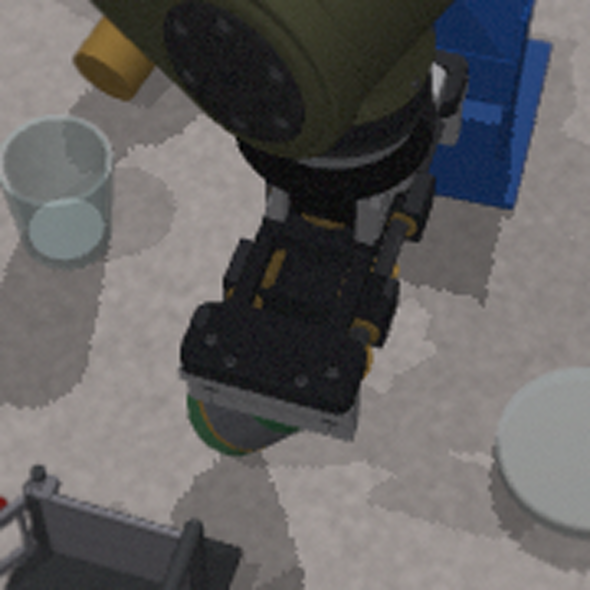

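Call:
drive_tool:
  steps:
    - {"delta_pos":[0,0,-2],"yaw":0,"hand":20}
    - {"delta_pos":[0,0,0],"yaw":0,"hand":20}
    - {"delta_pos":[0,0,0],"yaw":0,"hand":20}
    - {"delta_pos":[0,0,0],"yaw":0,"hand":20}
  squeeze: 3

```text
clock: 6.25
eef_pos: [639.0, -43.6, 91.0]
eef_rot: [3.142, -0.0, 0.203]
wrist_force: [-0.4, 0.5, -1.7]
finger_gap: 30.0
```

```bash
python3 look.py s8 scene 220 400 150 330
```

```text
6.3 [639.  -43.6  91. ] [-3.142 -0.     0.203] [ 0.2  1.1 -1.7] [ 0.067 -0.059 -0.02 ] 29.951663827604076 scale 3.2777777777777777
```

View pics/s8c.png

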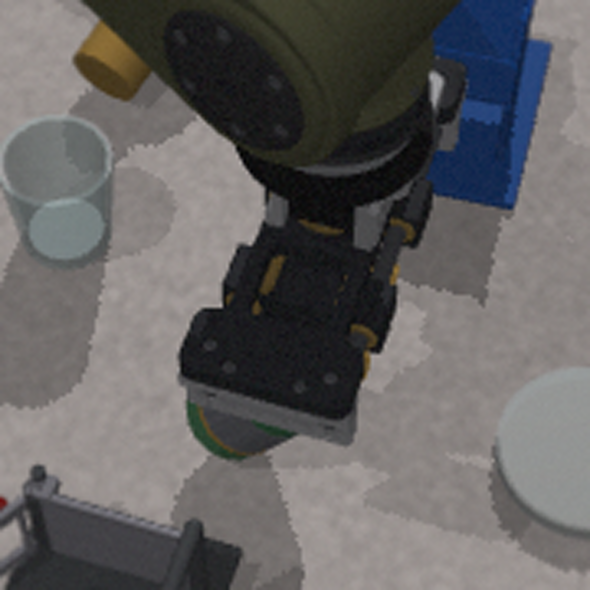

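The light grip alone doesn't turn it. I'll touch down and use bench friction to roll it upright.

Call:
drive_tool:
  steps:
    - {"delta_pos":[0,0,-4.5],"yaw":0,"hand":20}
    - {"delta_pos":[0,0,-3.5],"yaw":0,"hand":20}
    - {"delta_pos":[0,0,-1.5],"yaw":0,"hand":20}
    - {"delta_pos":[0,0,0],"yaw":0,"hand":20}
  squeeze: 5

```text
clock: 6.63
eef_pos: [639.2, -43.6, 81.5]
eef_rot: [3.142, -0.0, 0.203]
wrist_force: [0.7, -0.1, 1.9]
finger_gap: 30.0
```

Call:
drive_tool:
  steps:
    - {"delta_pos":[-5.2,-1,1.2],"yaw":0,"hand":20}
    - {"delta_pos":[-5.2,-1,1.2],"yaw":0,"hand":20}
    - {"delta_pos":[0,0,0],"yaw":0,"hand":20}

```text
clock: 6.88
eef_pos: [627.6, -45.8, 83.9]
eef_rot: [-3.141, 0.001, 0.203]
wrist_force: [1.3, 0.2, -2.2]
finger_gap: 29.6
```

```bash
python3 look.py s9 scene 220 400 150 330
```

```text
6.9333 [628.  -45.8  84. ] [-3.141  0.     0.203] [-0.3 -0.  -1.4] [-0.001 -0.066 -0.021] 29.93436967491023 scale 3.2777777777777777
```

View pics/s9c.png

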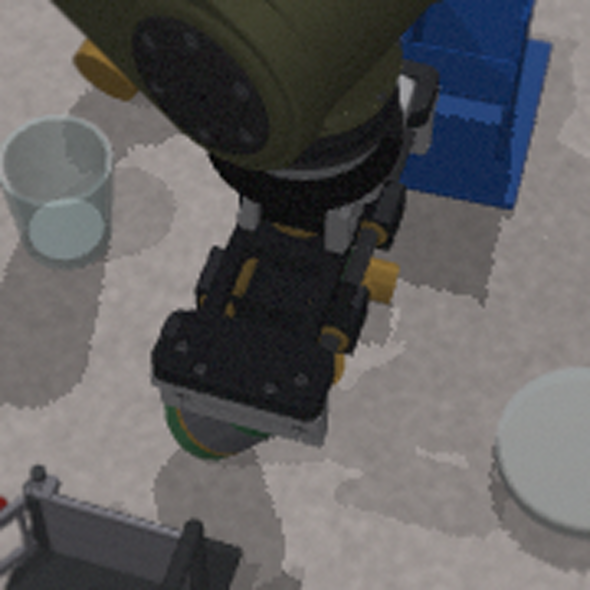

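Friction just slides it. The carrier's outer left side wall (fixed, 63 mm high) makes a better fixture: turned so the neck leans away from the wall, I can press the foot against it until the body is flush, hence upright. Raising and turning to yaw 1.77.

Call:
drive_tool:
  steps:
    - {"delta_pos":[0,0,0],"yaw":0,"hand":20}
    - {"delta_pos":[0,2,25],"yaw":0,"hand":20}
    - {"delta_pos":[-5,2,30],"yaw":0.12,"hand":20}
    - {"delta_pos":[-5,0,20],"yaw":0.12,"hand":20}
    - {"delta_pos":[-5,0,0],"yaw":0.12,"hand":20}
  squeeze: 40

```text
clock: 7.35
eef_pos: [615.1, -41.7, 163.6]
eef_rot: [3.137, -0.005, 0.569]
wrist_force: [0.7, 0.2, -1.4]
finger_gap: 29.6
```

Call:
drive_tool:
  steps:
    - {"delta_pos":[-5,0,0],"yaw":0.12,"hand":20}
    - {"delta_pos":[-5,0,0],"yaw":0.12,"hand":20}
    - {"delta_pos":[-5,0,0],"yaw":0.12,"hand":20}
    - {"delta_pos":[-5,-2,0],"yaw":0.12,"hand":20}
    - {"delta_pos":[-5,-2,0],"yaw":0.12,"hand":20}

```text
clock: 7.77
eef_pos: [588.4, -45.6, 158.8]
eef_rot: [-3.141, 0.0, 1.169]
wrist_force: [-0.2, -0.5, -1.3]
finger_gap: 29.5
```

Call:
drive_tool:
  steps:
    - {"delta_pos":[-5,-2,0],"yaw":0.12,"hand":20}
    - {"delta_pos":[-5,-2,0],"yaw":0.12,"hand":20}
    - {"delta_pos":[-5,-2,0],"yaw":0.12,"hand":20}
    - {"delta_pos":[-2,-2,0],"yaw":0.12,"hand":20}
    - {"delta_pos":[0,0,0],"yaw":0,"hand":20}

```text
clock: 8.18
eef_pos: [571.3, -53.8, 158.9]
eef_rot: [-3.141, 0.0, 1.648]
wrist_force: [-0.3, -0.3, -1.2]
finger_gap: 29.0
```

```bash
python3 look.py s10 scene 200 400 150 350; python3 look.py t10 top 250 450 160 340
```

```text
8.2333 [571.6 -53.7 158.9] [-3.142 -0.     1.641] [-0.3 -0.2 -1.9] [-0.022 -0.052 -0.026] 29.148468071446082 scale 2.95
8.2833 [571.7 -53.6 158.9] [ 3.142 -0.     1.638] [ 0.4  0.3 -1.4] [ 0.008 -0.081  0.001] 28.88062969631129 scale 3.2777777777777777
```

View pics/s10c.png

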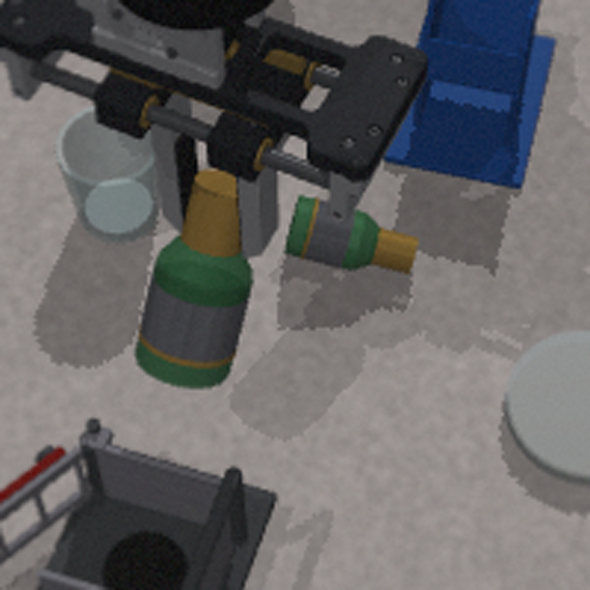

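View pics/t10c.png

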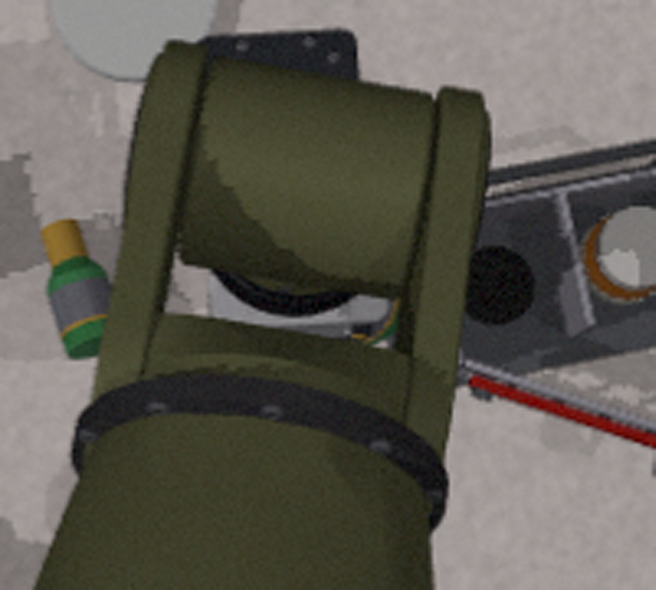

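The scene view shows the bottle leaning away from the carrier: cap at crop (215,210), foot at (185,365). I'm descending beside the wall.

Call:
drive_tool:
  steps:
    - {"delta_pos":[0,-2,-20],"yaw":0.065,"hand":20}
    - {"delta_pos":[-1,-2,-20],"yaw":0.065,"hand":20}
    - {"delta_pos":[0,-2,-18],"yaw":0,"hand":20}
    - {"delta_pos":[0,0,0],"yaw":0,"hand":20}

```text
clock: 8.62
eef_pos: [569.2, -59.4, 97.5]
eef_rot: [-3.137, -0.002, 1.769]
wrist_force: [-0.4, 0.4, -2.4]
finger_gap: 29.7
```

```bash
python3 look.py s11 scene 180 380 180 380
```

```text
8.6667 [570.  -59.4  99.5] [-3.139e+00 -1.000e-03  1.769e+00] [ 0.1 -0.2 -1. ] [-0.004 -0.079  0.032] 29.464284913120018 scale 2.95
```

View pics/s11c.png

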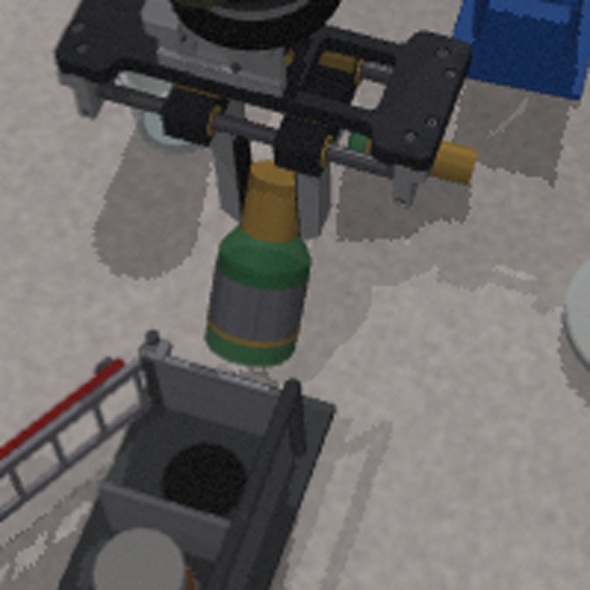

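Call:
drive_tool:
  steps:
    - {"delta_pos":[1.2,-6,1],"yaw":0,"hand":20}
    - {"delta_pos":[1.2,-6,0],"yaw":0,"hand":20}
    - {"delta_pos":[1.2,-6,0],"yaw":0,"hand":20}
    - {"delta_pos":[1.2,-6,0],"yaw":0,"hand":20}
  squeeze: 6

```text
clock: 9.0
eef_pos: [575.9, -84.0, 102.9]
eef_rot: [3.14, -0.0, 1.772]
wrist_force: [-0.7, 3.5, 0.2]
finger_gap: 29.9
```

```bash
python3 look.py s12 scene 180 380 180 380
```

```text
9.05 [576.  -85.1 102.7] [3.14  0.    1.772] [ 0.2 -0.6 -1.7] [ 0.211 -0.11  -0.001] 29.757370749961385 scale 2.95
```

View pics/s12c.png

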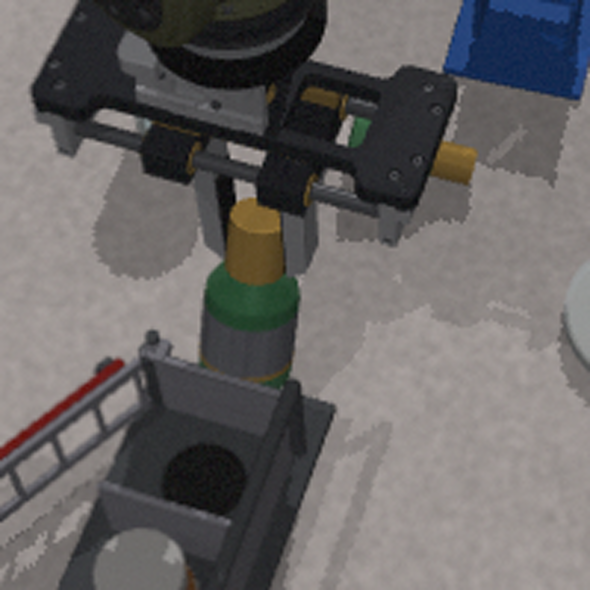

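The wall is turning it, with side force up to 3.5 N. Continuing toward flush.

Call:
drive_tool:
  steps:
    - {"delta_pos":[1.2,-6,0],"yaw":0,"hand":20}
    - {"delta_pos":[1.2,-6,0],"yaw":0,"hand":20}
    - {"delta_pos":[1.2,-6,0],"yaw":0,"hand":20}
    - {"delta_pos":[0.9,-4.5,0],"yaw":0,"hand":20}

```text
clock: 9.38
eef_pos: [580.0, -107.0, 101.9]
eef_rot: [3.142, 0.0, 1.772]
wrist_force: [-0.4, 0.8, -0.9]
finger_gap: 29.2
```

```bash
python3 look.py s13 scene 180 380 180 380
```

```text
9.4333 [ 580.1 -107.6  101.9] [3.141e+00 1.000e-03 1.772e+00] [ 0.2 -0.8 -1.6] [ 0.031 -0.063  0.003] 28.958986092125265 scale 2.95
```

View pics/s13c.png

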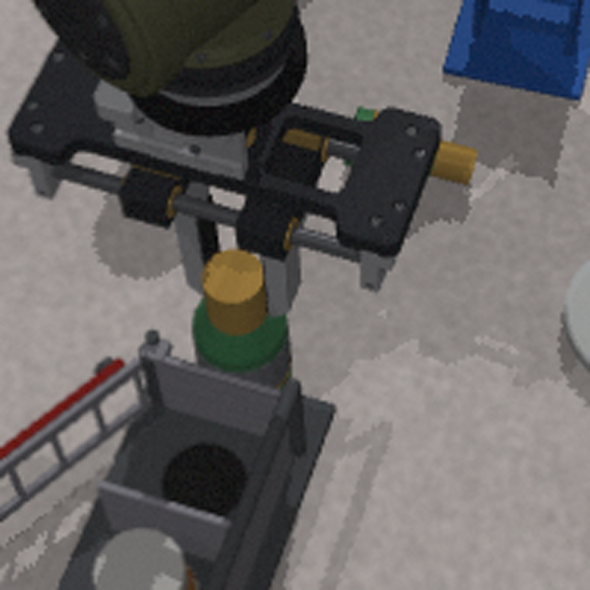

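Call:
drive_tool:
  steps:
    - {"delta_pos":[0.8,-4,0],"yaw":0,"hand":20}
    - {"delta_pos":[0.8,-4,0],"yaw":0,"hand":20}
    - {"delta_pos":[0,0,0],"yaw":0,"hand":20}

```text
clock: 9.68
eef_pos: [581.6, -114.8, 101.8]
eef_rot: [3.142, 0.0, 1.772]
wrist_force: [-0.5, 0.7, -0.8]
finger_gap: 28.0
```

Call:
drive_tool:
  steps:
    - {"delta_pos":[0.4,-2,0],"yaw":0,"hand":20}
    - {"delta_pos":[0,0,0],"yaw":0,"hand":20}

```text
clock: 9.85
eef_pos: [581.9, -116.4, 101.8]
eef_rot: [-3.141, 0.0, 1.773]
wrist_force: [0.2, -0.0, -1.3]
finger_gap: 28.2
```

```bash
python3 look.py s14 scene 180 380 180 380
```

```text
9.9 [ 581.9 -116.2  101.8] [-3.141  0.     1.773] [ 0.2 -0.3 -1.4] [-0.01  -0.116 -0.005] 28.509669254701024 scale 2.95
```

View pics/s14c.png

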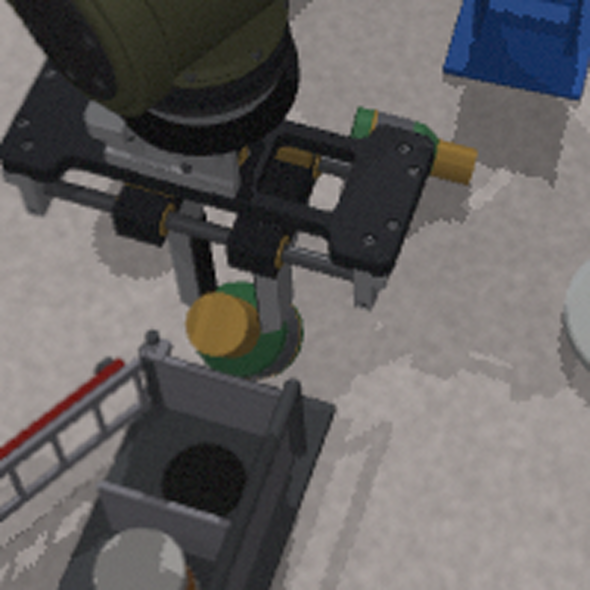

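I over-rotated it: the cap now tips toward the carrier, and it sits off-centre in the pads (gap 28.5). I'll measure its tilt.

```bash
cat > tilt.py <<'E'
import sys
from h import *
c=load(sys.argv[1]+".npz");tcp=np.array(eval(sys.argv[2]))
P=cloud(c);h=cv2.cvtColor(c["frame"],cv2.COLOR_RGB2HSV)
M=mask(c,'gold');d=np.linalg.norm(P-tcp,axis=2);M&=(d<45)
m=M.astype(np.uint8);k,L,st,ce=cv2.connectedComponentsWithStats(m);i=1+np.argmax(st[1:,4]);M=L==i
v=h[...,2][M];thr=cv2.threshold(v.reshape(-1,1),0,255,cv2.THRESH_OTSU)[0]
F=M&(h[...,2]>thr);F=cv2.erode(F.astype(np.uint8),np.ones((3,3)))>0
p=P[F];print(M.sum(),F.sum(),'Otsu',thr)
for it in range(3):
    ctr=p.mean(0);u,s,V=np.linalg.svd(p-ctr,full_matrices=False);n=V[2]*np.sign(V[2,2]);r=(p-ctr)@n;p=p[abs(r)<2.5*r.std()]
print('face centre',ctr.round(1),'normal',n.round(3),'tilt deg',np.degrees(np.arccos(n[2])).round(1),'dir',np.arctan2(n[1],n[0]).round(2),'resid',r.std().round(2), 'pix',np.argwhere(F).mean(0)[::-1])
G=(mask(c,'green'))&(d<110);print('green z',np.percentile(P[G][:,2],[2,50,98]).round(0),P[G].mean(0).round(0))
E
python3 tilt.py s14 "[582,-116,103]"
```

```text
320 136 Otsu 108.0
face centre [ 587.9 -140.2  111.4] normal [ 0.064 -0.434  0.899] tilt deg 26.0 dir -1.42 resid 1.13 pix [252.875      289.04411765]
green z [65. 77. 88.] [ 590. -119.   78.]
```

It leans 26° toward the carrier and is held near the pads' edge. 26° is less than its tipping angle (about 28°), so I'll back away, set it on clear bench, nudge the cap back and let it rock upright.

Call:
drive_tool:
  steps:
    - {"delta_pos":[0,0,0],"yaw":0,"hand":20}
    - {"delta_pos":[-0.6,3,2],"yaw":0,"hand":20}
    - {"delta_pos":[-1.2,6,2],"yaw":0,"hand":20}
    - {"delta_pos":[-2,10,0],"yaw":0,"hand":20}
    - {"delta_pos":[-2,10,0],"yaw":0,"hand":20}
  squeeze: 12

```text
clock: 10.32
eef_pos: [575.9, -86.0, 106.1]
eef_rot: [3.141, 0.0, 1.773]
wrist_force: [0.3, 0.2, -1.7]
finger_gap: 28.0
```

Call:
drive_tool:
  steps:
    - {"delta_pos":[-2,10,0],"yaw":0,"hand":20}
    - {"delta_pos":[-2,10,0],"yaw":0,"hand":20}
    - {"delta_pos":[-2,8,-3],"yaw":0,"hand":20}
    - {"delta_pos":[0,0,0],"yaw":0,"hand":20}

```text
clock: 10.65
eef_pos: [569.6, -57.3, 102.3]
eef_rot: [-3.141, -0.001, 1.774]
wrist_force: [0.5, 0.2, -1.7]
finger_gap: 27.8
```

```bash
python3 look.py s15 scene 180 380 150 350;  python3 tilt.py s15 "[571,-66,103]"
```

```text
10.7 [569.8 -58.1 102.6] [-3.141 -0.     1.774] [ 0.2 -0.4 -1.1] [-0.007 -0.117 -0.041] 27.623419215755952 scale 2.95
292 133 Otsu 98.0
face centre [576.7 -81.6 111.5] normal [ 0.048 -0.439  0.897] tilt deg 26.2 dir -1.46 resid 1.42 pix [268.2556391  254.60902256]
green z [64. 75. 88.] [582. -64.  76.]
```

View pics/s15c.png

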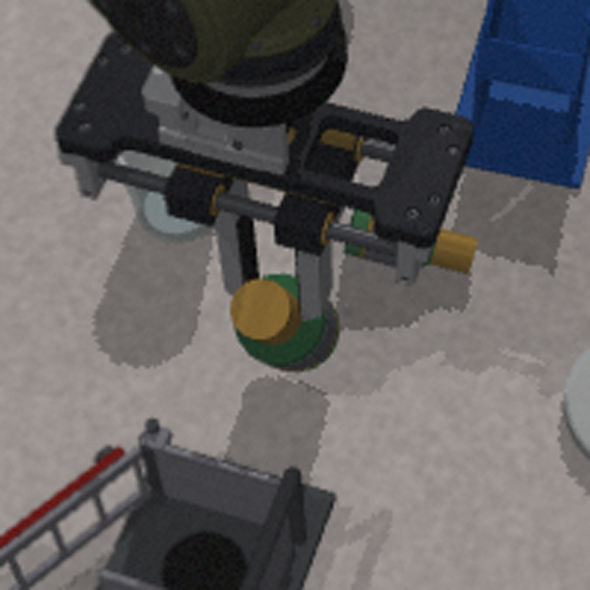

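Call:
drive_tool:
  steps:
    - {"delta_pos":[0,0,-5],"yaw":0,"hand":20}
    - {"delta_pos":[0,0,-4],"yaw":0,"hand":20}
    - {"delta_pos":[0,0,0],"yaw":0,"hand":20}

```text
clock: 10.95
eef_pos: [569.7, -59.4, 92.7]
eef_rot: [-3.14, -0.001, 1.772]
wrist_force: [0.4, -0.1, -1.6]
finger_gap: 27.8
```

Call:
drive_tool:
  steps:
    - {"delta_pos":[0,0,-2],"yaw":0,"hand":20}
    - {"delta_pos":[0,0,0],"yaw":0,"hand":20}

```text
clock: 11.12
eef_pos: [570.0, -59.4, 91.5]
eef_rot: [-3.141, -0.0, 1.772]
wrist_force: [0.8, 0.6, -1.2]
finger_gap: 27.5
```

Call:
drive_tool:
  steps:
    - {"delta_pos":[0,0,-2],"yaw":0,"hand":20}
    - {"delta_pos":[0,0,0],"yaw":0,"hand":20}

```text
clock: 11.28
eef_pos: [570.2, -59.2, 89.9]
eef_rot: [3.141, 0.0, 1.773]
wrist_force: [1.1, 0.0, 1.0]
finger_gap: 27.8
```

Call:
drive_tool:
  steps:
    - {"delta_pos":[0,0,-1.5],"yaw":0,"hand":20}
    - {"delta_pos":[0,0,0],"yaw":0,"hand":20}

```text
clock: 11.45
eef_pos: [570.8, -59.4, 89.4]
eef_rot: [3.14, 0.001, 1.773]
wrist_force: [-1.1, -1.4, 6.6]
finger_gap: 27.8
```

Contact (about 7 N). With a light grip, push the cap back over the foot.

Call:
drive_tool:
  steps:
    - {"delta_pos":[0,0,0],"yaw":0,"hand":20}
    - {"delta_pos":[-1,5,0],"yaw":0,"hand":20}
    - {"delta_pos":[-1,5,0],"yaw":0,"hand":20}
    - {"delta_pos":[0,0,0],"yaw":0,"hand":20}
  squeeze: 6

```text
clock: 11.78
eef_pos: [568.7, -48.6, 89.5]
eef_rot: [3.14, 0.001, 1.773]
wrist_force: [-0.9, 0.4, 7.4]
finger_gap: 28.6
```

```bash
python3 look.py s16 scene 180 380 150 350;  python3 tilt.py s16 "[570,-50,92]"
```

```text
11.8333 [568.8 -48.8  89.5] [3.140e+00 1.000e-03 1.773e+00] [-0.1  0.6  7.7] [-0.035  0.041 -0.049] 28.395363151850976 scale 2.95
280 115 Otsu 115.0
face centre [575.2 -68.7 101.6] normal [ 0.037 -0.265  0.964] tilt deg 15.5 dir -1.43 resid 1.25 pix [272.33043478 251.31304348]
green z [51. 62. 71.] [581. -63.  62.]
```

View pics/s16c.png

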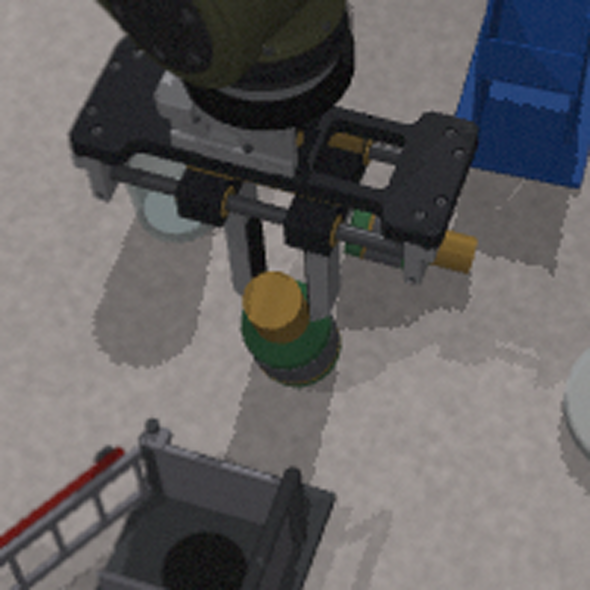

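It rotates: tilt is now 15.5°. I'll repeat, then open.

Call:
drive_tool:
  steps:
    - {"delta_pos":[-1,5,0],"yaw":0,"hand":20}
    - {"delta_pos":[-1,5,0],"yaw":0,"hand":20}
    - {"delta_pos":[0,0,0],"yaw":0,"hand":20}

```text
clock: 12.08
eef_pos: [566.1, -38.3, 88.6]
eef_rot: [3.141, -0.0, 1.773]
wrist_force: [0.9, 0.5, 2.9]
finger_gap: 27.8
```

```bash
python3 look.py s17 scene 180 380 150 350;  python3 tilt.py s17 "[570,-45,92]"
```

```text
12.1333 [566.2 -38.7  88.6] [3.141 0.    1.773] [0.5 0.9 2.7] [ 0.113 -0.124  0.056] 27.945973197287287 scale 2.95
270 72 Otsu 102.0
face centre [574.8 -55.6 101.7] normal [ 0.026 -0.139  0.99 ] tilt deg 8.1 dir -1.39 resid 1.21 pix [276.73611111 244.77777778]
green z [52. 62. 70.] [577. -59.  62.]
```

Tilt 8°. Releasing it so it settles flat.

Call:
drive_tool:
  steps:
    - {"delta_pos":[0,0,0],"yaw":0,"hand":34}
    - {"delta_pos":[0,0,0],"yaw":0,"hand":38}
    - {"delta_pos":[0,0,0],"yaw":0,"hand":44}
    - {"delta_pos":[0,0,0],"yaw":0,"hand":50}
    - {"delta_pos":[0,0,0],"yaw":0,"hand":55}

```text
clock: 12.55
eef_pos: [566.0, -39.2, 88.2]
eef_rot: [-3.141, -0.0, 1.773]
wrist_force: [-0.4, 0.1, 0.3]
finger_gap: 52.8
```

```bash
python3 look.py s18 scene 180 380 150 350;  python3 tilt.py s18 "[570,-45,92]"
```

```text
12.6 [566.1 -39.2  88.2] [-3.141 -0.     1.773] [0.  0.4 0.4] [-0.065 -0.057 -0.002] 54.130288612490595 scale 2.95
272 78 Otsu 91.0
face centre [566.4 -44.4 100.9] normal [0.01  0.017 1.   ] tilt deg 1.1 dir 1.02 resid 1.22 pix [275.80769231 237.21794872]
green z [50. 62. 69.] [577. -52.  61.]
```

View pics/s18c.png

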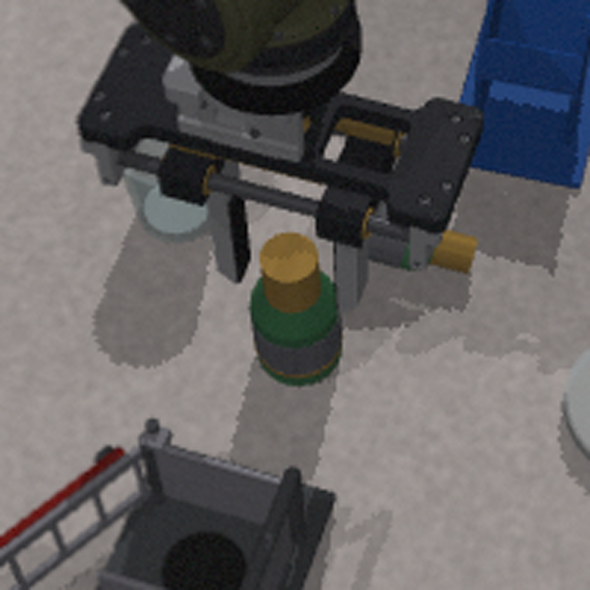

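It now stands upright on the bench (tilt about 1°). I'll locate the cap top precisely and re-grip.

Run:
```python
from h import *
s=load("s18.npz");k=2.95
print(onplane(s,[(180+290/k,150+258/k),(180+260/k,150+258/k),(180+320/k,150+258/k),(180+290/k,150+233/k),(180+290/k,150+283/k)],100).round(1))
print(onplane(s,[(180+297/k,150+345/k)],15).round(1))
```

```text
[[569.4 -42.4 100. ]
 [556.1 -50.  100. ]
 [582.7 -34.9 100. ]
 [561.4 -29.2 100. ]
 [577.3 -55.4 100. ]]
[[570.1 -43.1  15. ]]
```

Call:
drive_tool:
  steps:
    - {"delta_pos":[2,-3,-1.5],"yaw":0,"hand":50}
    - {"delta_pos":[0,0,0],"yaw":0,"hand":42}
    - {"delta_pos":[0,0,0],"yaw":0,"hand":36}
    - {"delta_pos":[0,0,0],"yaw":0,"hand":30}
    - {"delta_pos":[0,0,0],"yaw":0,"hand":24}
  squeeze: 10

```text
clock: 13.02
eef_pos: [568.0, -42.1, 86.8]
eef_rot: [-3.141, -0.0, 1.773]
wrist_force: [0.0, -0.3, -0.8]
finger_gap: 29.9
```

Call:
drive_tool:
  steps:
    - {"delta_pos":[0,0,0],"yaw":0,"hand":20}
    - {"delta_pos":[0,0,0],"yaw":0,"hand":20}
    - {"delta_pos":[0,0,0],"yaw":0,"hand":20}
  squeeze: 45

```text
clock: 13.27
eef_pos: [568.1, -42.1, 86.8]
eef_rot: [-3.142, -0.0, 1.773]
wrist_force: [0.7, -0.2, -1.8]
finger_gap: 29.5
```

```bash
python3 look.py s19 scene 180 380 150 350;  python3 tilt.py s19 "[568,-43,92]"
```

```text
13.3167 [568.1 -42.1  86.8] [-3.141 -0.     1.773] [ 0.7 -0.2 -1.1] [-0.1   -0.124 -0.075] 29.467082767316494 scale 2.95
206 80 Otsu 103.0
face centre [566.1 -39.9 100.4] normal [0.035 0.01  0.999] tilt deg 2.1 dir 0.28 resid 1.07 pix [277.4625 235.3   ]
green z [14. 60. 70.] [576. -51.  58.]
```

View pics/s19c.png

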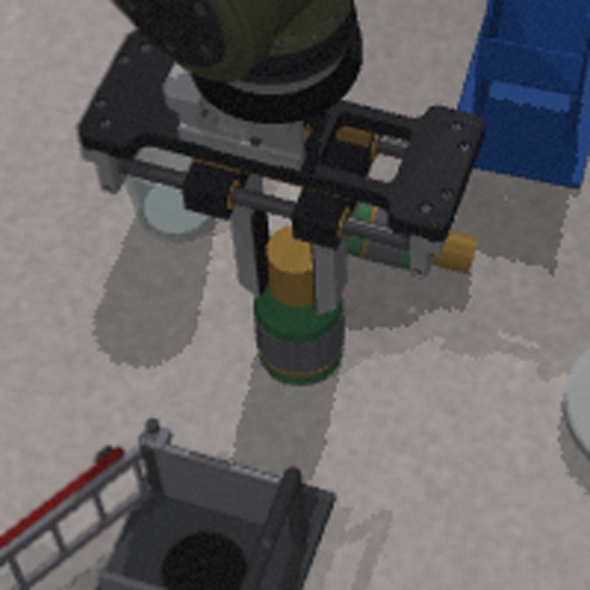

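Firm, centred grip with the bottle vertical. I'm lifting it, turning to yaw 0.2 and going over the pad at about (594,-179).

Call:
drive_tool:
  steps:
    - {"delta_pos":[0,0,20],"yaw":0,"hand":20}
    - {"delta_pos":[0,0,25],"yaw":-0.12,"hand":20}
    - {"delta_pos":[0,0,25],"yaw":-0.12,"hand":20}
    - {"delta_pos":[2,-10,20],"yaw":-0.12,"hand":20}
    - {"delta_pos":[2,-10,0],"yaw":-0.12,"hand":20}

```text
clock: 13.73
eef_pos: [573.5, -62.2, 181.3]
eef_rot: [3.136, -0.001, 1.288]
wrist_force: [0.4, -0.1, -0.9]
finger_gap: 29.1
```

Call:
drive_tool:
  steps:
    - {"delta_pos":[2,-12,0],"yaw":-0.12,"hand":20}
    - {"delta_pos":[2,-12,0],"yaw":-0.12,"hand":20}
    - {"delta_pos":[2,-12,0],"yaw":-0.12,"hand":20}
    - {"delta_pos":[3,-12,0],"yaw":-0.12,"hand":20}
    - {"delta_pos":[3,-12,0],"yaw":-0.12,"hand":20}

```text
clock: 14.15
eef_pos: [584.1, -122.6, 176.8]
eef_rot: [-3.141, 0.0, 0.687]
wrist_force: [-0.4, 0.3, -0.6]
finger_gap: 29.3
```

Call:
drive_tool:
  steps:
    - {"delta_pos":[3,-15,0],"yaw":-0.12,"hand":20}
    - {"delta_pos":[3,-15,0],"yaw":-0.12,"hand":20}
    - {"delta_pos":[2,-15,0],"yaw":-0.12,"hand":20}
    - {"delta_pos":[2,-12,0],"yaw":-0.12,"hand":20}
    - {"delta_pos":[0,0,0],"yaw":0,"hand":20}

```text
clock: 14.57
eef_pos: [594.0, -180.9, 176.5]
eef_rot: [3.142, 0.0, 0.205]
wrist_force: [0.4, 0.2, -2.1]
finger_gap: 29.2
```

```bash
python3 look.py s20 scene 100 340 210 450; python3 look.py t20 top 330 510 160 320
```

```text
14.6167 [ 593.9 -179.7  176.5] [-3.141e+00  1.000e-03  2.130e-01] [ 0.   0.3 -1.1] [ 0.006  0.031 -0.024] 29.139848378104137 scale 2.4583333333333335
14.6667 [ 593.9 -178.9  176.6] [-3.141  0.     0.216] [-0.6  0.1 -1.6] [-0.009  0.003  0.002] 29.002349383662292 scale 3.6875
```

View pics/s20c.png

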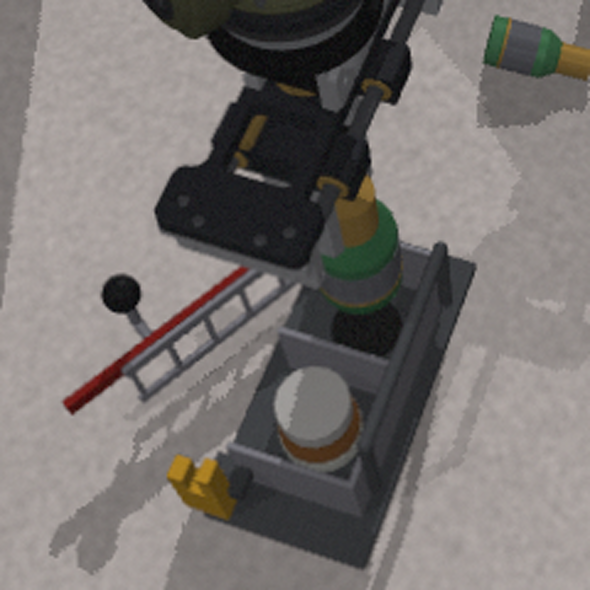

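View pics/t20c.png

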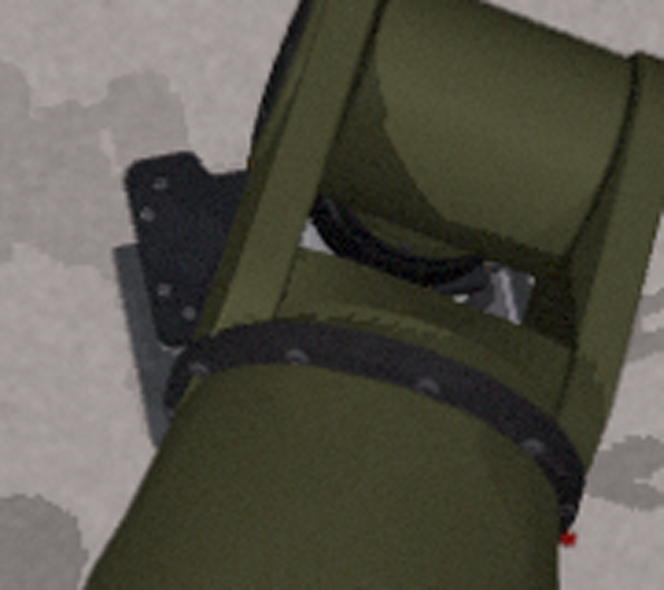

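The bottle hangs upright over the bay. Lowering it.

Call:
drive_tool:
  steps:
    - {"delta_pos":[0,0,-15],"yaw":0,"hand":20}
    - {"delta_pos":[0.3,0,-18],"yaw":0,"hand":20}
    - {"delta_pos":[0,0,-18],"yaw":0,"hand":20}
    - {"delta_pos":[0,0,-14],"yaw":0,"hand":20}
    - {"delta_pos":[0,0,0],"yaw":0,"hand":20}

```text
clock: 15.08
eef_pos: [593.1, -177.6, 108.9]
eef_rot: [-3.139, 0.004, 0.217]
wrist_force: [1.2, -0.3, -1.5]
finger_gap: 29.2
```

```bash
python3 look.py s21 scene 150 340 230 420
```

```text
15.1333 [ 593.8 -178.   110.8] [-3.14e+00  2.00e-03  2.17e-01] [-0.7  0.2 -1. ] [ 0.063 -0.016  0.027] 29.087670924898227 scale 3.1052631578947367
```

View pics/s21c.png

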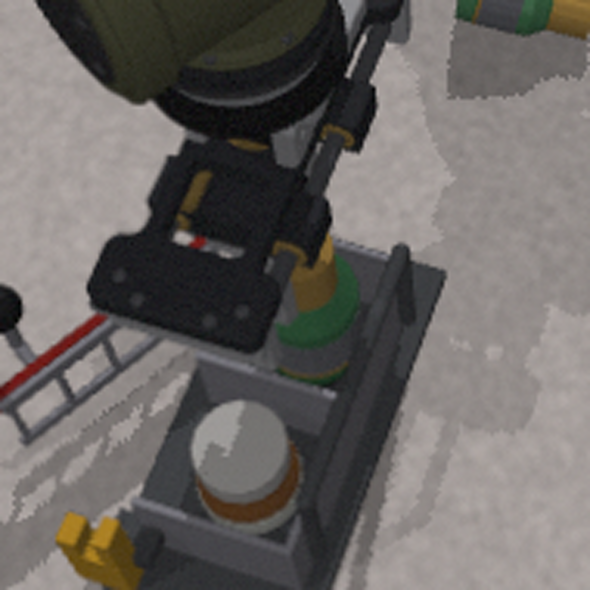

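Call:
drive_tool:
  steps:
    - {"delta_pos":[0.3,-1,-6],"yaw":0,"hand":20}
    - {"delta_pos":[0,0,-5],"yaw":0,"hand":20}
    - {"delta_pos":[0,0,-1],"yaw":0,"hand":20}
    - {"delta_pos":[0,0,0],"yaw":0,"hand":20}

```text
clock: 15.47
eef_pos: [594.7, -180.0, 99.9]
eef_rot: [-3.142, 0.0, 0.213]
wrist_force: [-0.8, 0.5, -0.6]
finger_gap: 29.3
```

Call:
drive_tool:
  steps:
    - {"delta_pos":[0,0.5,-1.5],"yaw":0,"hand":20}
    - {"delta_pos":[0,0,-0.5],"yaw":0,"hand":20}
    - {"delta_pos":[0,0,0],"yaw":0,"hand":20}

```text
clock: 15.72
eef_pos: [594.8, -179.6, 98.0]
eef_rot: [3.142, -0.0, 0.213]
wrist_force: [-0.9, 0.1, -1.2]
finger_gap: 29.5
```

Call:
drive_tool:
  steps:
    - {"delta_pos":[0,0,-1],"yaw":0,"hand":20}
    - {"delta_pos":[0,0,0],"yaw":0,"hand":20}

```text
clock: 15.88
eef_pos: [595.0, -179.6, 97.7]
eef_rot: [3.141, -0.001, 0.213]
wrist_force: [-1.4, 1.0, 5.4]
finger_gap: 29.3
```

Contact at z 97.7, exactly as predicted. Opening a little, then up.

Call:
drive_tool:
  steps:
    - {"delta_pos":[0,0,0],"yaw":0,"hand":34}
    - {"delta_pos":[0,0,0],"yaw":0,"hand":42}
    - {"delta_pos":[0,0,0],"yaw":0,"hand":50}
    - {"delta_pos":[0,0,0],"yaw":0,"hand":50}
    - {"delta_pos":[0,0,8],"yaw":0,"hand":50}

```text
clock: 16.3
eef_pos: [594.0, -179.4, 103.6]
eef_rot: [-3.14, 0.002, 0.213]
wrist_force: [-0.6, 0.2, -0.4]
finger_gap: 49.8
```

Call:
drive_tool:
  steps:
    - {"delta_pos":[0,0,25],"yaw":0,"hand":50}
    - {"delta_pos":[0,0,35],"yaw":0,"hand":50}
    - {"delta_pos":[-10,-10,10],"yaw":0,"hand":50}
    - {"delta_pos":[-30,-25,0],"yaw":-0.1,"hand":50}
    - {"delta_pos":[-30,-25,0],"yaw":-0.1,"hand":50}

```text
clock: 16.72
eef_pos: [524.2, -239.8, 176.0]
eef_rot: [3.141, -0.002, 0.011]
wrist_force: [0.4, -1.2, 0.1]
finger_gap: 49.7
```

```bash
python3 look.py s22 scene 100 320 240 460; python3 look.py t22 top 330 510 160 320
```

```text
16.7667 [ 519.7 -243.9  175.5] [ 3.14e+00  1.00e-03 -2.00e-03] [-3.8 -4.2 -0.2] [-0.022  0.109 -0.056] 49.89391810200119 scale 2.6818181818181817
16.8167 [ 521.7 -242.5  175.6] [3.141 0.    0.005] [ 0.7  0.3 -0.4] [0.048 0.029 0.044] 50.29845696026187 scale 3.6875
```

View pics/s22c.png

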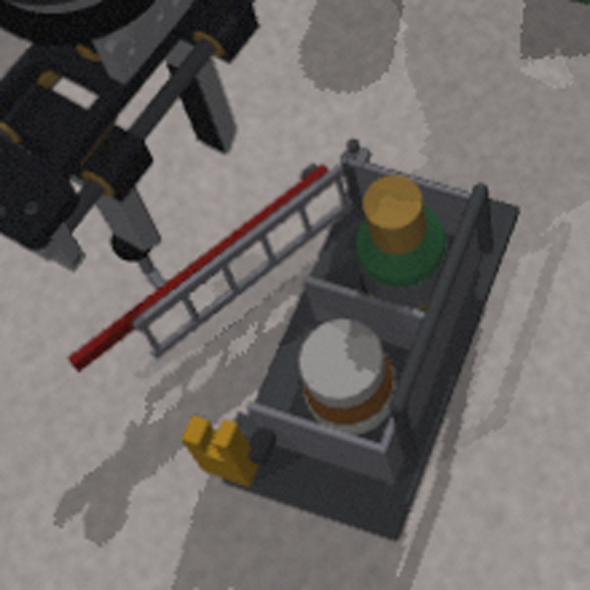

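View pics/t22c.png

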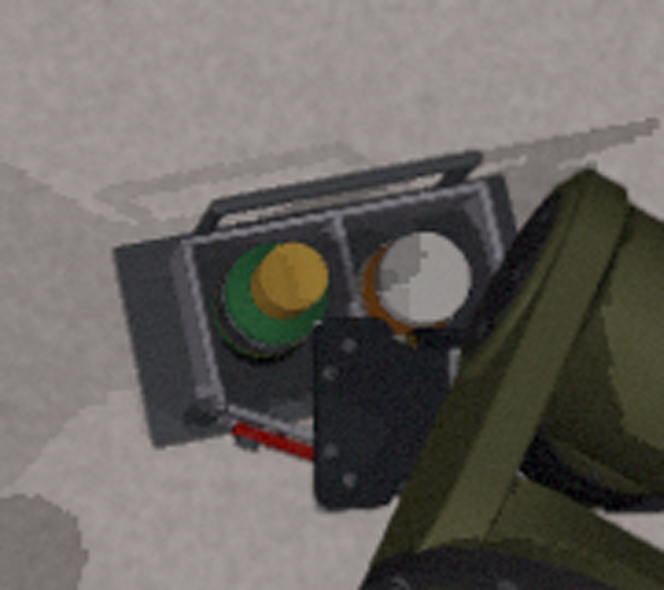

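The bottle stands on the pad between the bay walls. Now the latch: the ball is at about (490,-257,95), the hinge at (548.6,-149.6) and the gate at about 0.52. I'll turn the jaws across the gate (yaw 1.25) above the ball.

Call:
drive_tool:
  steps:
    - {"delta_pos":[-3,-1.5,0],"yaw":0.12,"hand":50}
    - {"delta_pos":[-3,-1.5,0],"yaw":0.125,"hand":50}
    - {"delta_pos":[-3,-1.5,0],"yaw":0.125,"hand":50}
    - {"delta_pos":[-3,-1.5,0],"yaw":0.125,"hand":50}
    - {"delta_pos":[-4,-1.5,0],"yaw":0.125,"hand":50}

```text
clock: 17.23
eef_pos: [508.8, -247.1, 175.2]
eef_rot: [3.141, -0.0, 0.64]
wrist_force: [0.8, 0.4, -0.2]
finger_gap: 50.1
```

Call:
drive_tool:
  steps:
    - {"delta_pos":[-4,-1.5,0],"yaw":0.125,"hand":45}
    - {"delta_pos":[-4,-1.5,0],"yaw":0.125,"hand":45}
    - {"delta_pos":[-4,-1.5,0],"yaw":0.125,"hand":45}
    - {"delta_pos":[-4,-2,0],"yaw":0.125,"hand":45}
    - {"delta_pos":[0,0,-10],"yaw":0.125,"hand":45}

```text
clock: 17.65
eef_pos: [493.1, -254.1, 166.7]
eef_rot: [3.139, 0.001, 1.265]
wrist_force: [-0.3, -1.1, -0.1]
finger_gap: 45.3
```

```bash
python3 look.py s23 scene 60 320 240 460
python3 - <<'E'
from h import *
c=load("s23.npz");M=mask(c,'black');P=cloud(c);d=np.linalg.norm(P-[490,-257,97],axis=2);print((M&(d<25)).sum())
E
python3 tilt.py s23 "[594,-179,105]"
```

```text
17.7 [ 492.4 -253.5  163.8] [-3.141 -0.     1.274] [ 0.1 -0.4 -1.8] [-0.032 -0.08   0.009] 44.771093884576345 scale 2.6818181818181817
79
333 108 Otsu 96.0
face centre [ 599.9 -178.9  111.1] normal [-0.012  0.007  1.   ] tilt deg 0.8 dir 2.61 resid 1.14 pix [245.15740741 314.75      ]
green z [64. 72. 80.] [ 610. -186.   72.]
```

View pics/s23c.png

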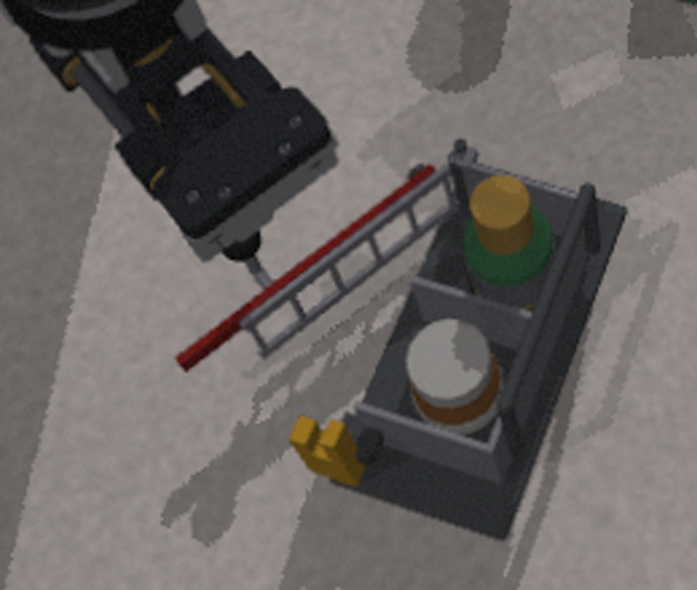

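The bottle's measured tilt is 0.8° with its top at z 111, so it's seated. Descending on the ball.

Call:
drive_tool:
  steps:
    - {"delta_pos":[-2.4,-3.5,-20],"yaw":-0.02,"hand":45}
    - {"delta_pos":[0,0,-20],"yaw":0,"hand":45}
    - {"delta_pos":[0,0,-15],"yaw":0,"hand":45}
    - {"delta_pos":[0,0,0],"yaw":0,"hand":45}
    - {"delta_pos":[0,0,0],"yaw":0,"hand":45}

```text
clock: 18.12
eef_pos: [490.4, -256.9, 110.0]
eef_rot: [-3.141, -0.0, 1.236]
wrist_force: [0.8, -0.4, 0.4]
finger_gap: 45.0
```

```bash
python3 look.py s24 scene 80 240 260 400
```

```text
18.1667 [ 490.7 -257.2  110.8] [3.141 0.    1.237] [ 0.  -0.8  0.8] [-0.034 -0.047 -0.034] 44.96531287341002 scale 4.214285714285714
```

View pics/s24c.png

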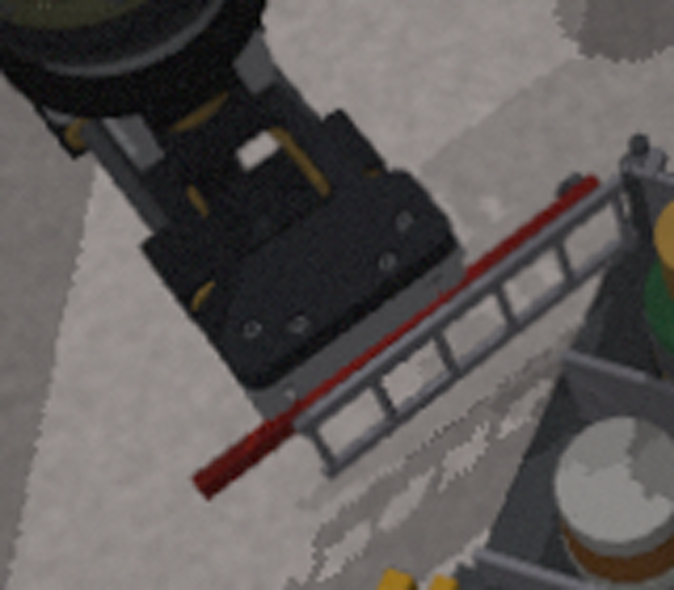

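Call:
drive_tool:
  steps:
    - {"delta_pos":[-0.3,0,-9],"yaw":0.01,"hand":45}
    - {"delta_pos":[0,0,-9],"yaw":0,"hand":45}
    - {"delta_pos":[0,0,0],"yaw":0,"hand":36}
    - {"delta_pos":[0,0,0],"yaw":0,"hand":28}
    - {"delta_pos":[0,0,0],"yaw":0,"hand":22}
  squeeze: 6

```text
clock: 18.58
eef_pos: [490.1, -257.1, 92.1]
eef_rot: [3.141, 0.0, 1.248]
wrist_force: [0.4, 0.5, 0.6]
finger_gap: 28.4
```

Call:
drive_tool:
  steps:
    - {"delta_pos":[0,0,0],"yaw":0,"hand":14}
    - {"delta_pos":[0,0,0],"yaw":0,"hand":14}
    - {"delta_pos":[0,0,0],"yaw":0,"hand":14}
  squeeze: 25

```text
clock: 18.83
eef_pos: [490.2, -257.2, 92.2]
eef_rot: [3.141, 0.0, 1.248]
wrist_force: [-0.2, -0.6, 1.0]
finger_gap: 20.4
```

Ball gripped (gap 20.4). Lifting the bar along its arc to about 0.3 rad.

Call:
drive_tool:
  steps:
    - {"delta_pos":[0.7,2.2,5],"yaw":0,"hand":12}
    - {"delta_pos":[0.8,2.4,4.8],"yaw":0,"hand":12}
    - {"delta_pos":[1.8,5.4,9.2],"yaw":0,"hand":12}
    - {"delta_pos":[2.1,6.3,8.7],"yaw":0,"hand":12}
    - {"delta_pos":[0,0,0],"yaw":0,"hand":12}

```text
clock: 19.25
eef_pos: [496.4, -239.6, 121.6]
eef_rot: [3.139, -0.0, 1.249]
wrist_force: [0.4, -0.3, -0.3]
finger_gap: 20.7
```

```bash
python3 look.py s25 scene 60 240 240 420
```

```text
19.3 [ 496.1 -240.2  120.9] [3.14  0.    1.249] [-1.  -0.9 -1.1] [-0.302  0.104  0.005] 20.353154134790426 scale 3.2777777777777777
```

View pics/s25c.png

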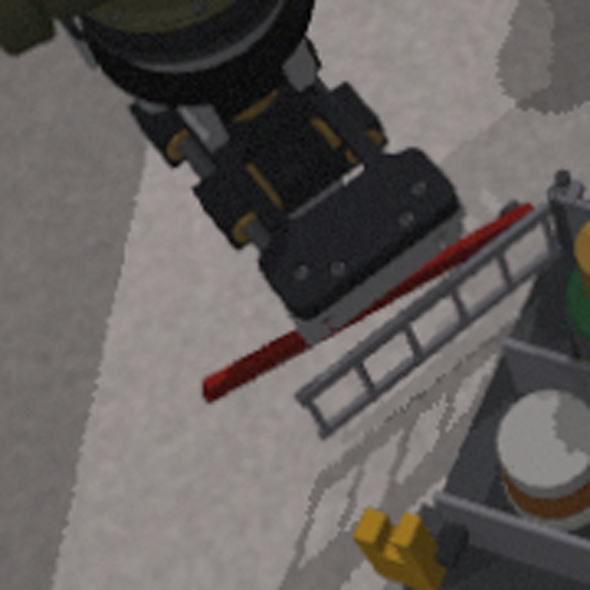

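The bar is lifted clear. Swinging the gate along its arc.

Call:
drive_tool:
  steps:
    - {"delta_pos":[7.9,-4.2,0],"yaw":0.086,"hand":12}
    - {"delta_pos":[8.3,-3.6,0],"yaw":0.086,"hand":12}
    - {"delta_pos":[8.7,-2.8,0],"yaw":0.086,"hand":12}
    - {"delta_pos":[0,0,0],"yaw":0,"hand":12}

```text
clock: 19.63
eef_pos: [521.1, -251.7, 119.4]
eef_rot: [3.141, 0.0, 1.51]
wrist_force: [-1.7, -1.9, -0.7]
finger_gap: 20.5
```

```bash
python3 look.py s26 scene 80 280 240 440
```

```text
19.6833 [ 520.5 -251.6  119.4] [3.142 0.    1.505] [ 0.1 -1.5 -0.1] [-0.277 -0.064  0.025] 20.584992744755464 scale 2.95
```

View pics/s26c.png

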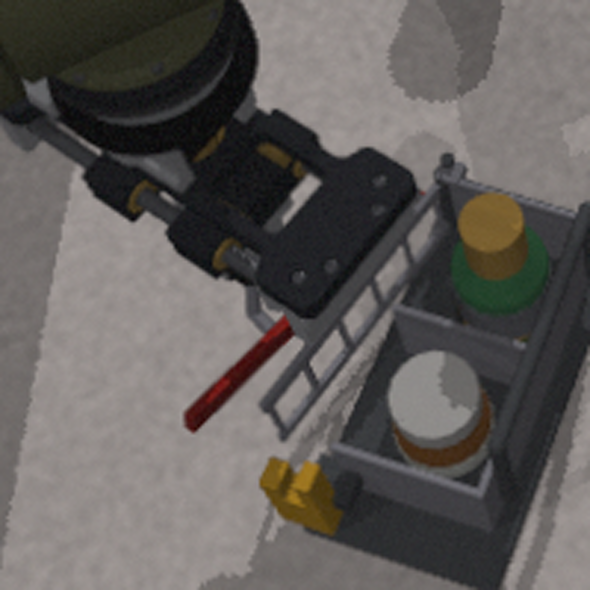

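Call:
drive_tool:
  steps:
    - {"delta_pos":[8.8,-1.6,0],"yaw":0.086,"hand":12}
    - {"delta_pos":[9,-1.1,0],"yaw":0.086,"hand":12}
    - {"delta_pos":[0,0,0],"yaw":0,"hand":12}

```text
clock: 19.93
eef_pos: [538.6, -254.4, 119.8]
eef_rot: [3.141, 0.001, 1.679]
wrist_force: [-0.2, -3.8, 1.4]
finger_gap: 20.3
```

Call:
drive_tool:
  steps:
    - {"delta_pos":[4.5,-0.3,0],"yaw":0.045,"hand":12}
    - {"delta_pos":[4.5,0,0],"yaw":0.045,"hand":12}
    - {"delta_pos":[0,0,0],"yaw":0,"hand":12}

```text
clock: 20.18
eef_pos: [547.2, -254.7, 119.9]
eef_rot: [3.141, 0.001, 1.765]
wrist_force: [0.7, -3.6, 1.0]
finger_gap: 20.5
```

```bash
python3 look.py s27 scene 100 280 260 440
```

```text
20.2333 [ 546.9 -254.7  119.9] [3.141e+00 1.000e-03 1.763e+00] [ 0.8 -3.2  1.8] [-0.78  -0.212 -0.052] 20.681792352266218 scale 3.2777777777777777
```

View pics/s27c.png

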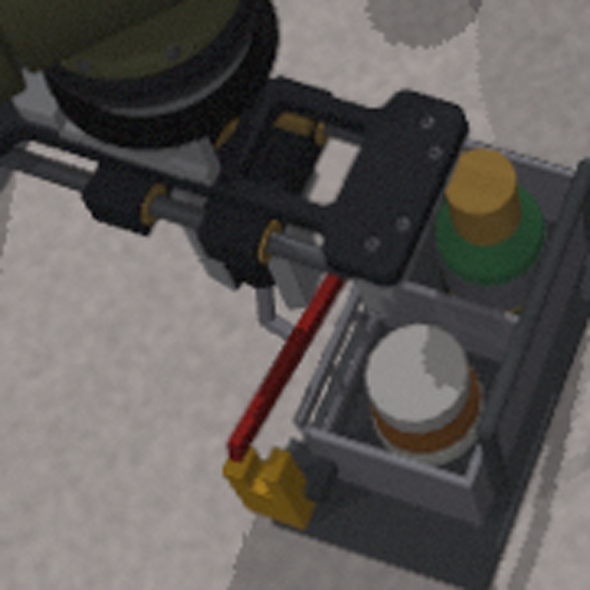

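Call:
drive_tool:
  steps:
    - {"delta_pos":[2,-0.5,0],"yaw":0.01,"hand":12}
    - {"delta_pos":[0,0,0],"yaw":0,"hand":12}

```text
clock: 20.4
eef_pos: [547.9, -255.2, 119.3]
eef_rot: [-3.139, -0.001, 1.775]
wrist_force: [-6.8, -4.1, 1.9]
finger_gap: 20.7
```

Call:
drive_tool:
  steps:
    - {"delta_pos":[2,-0.2,0],"yaw":0,"hand":12}
    - {"delta_pos":[0,0,0],"yaw":0,"hand":12}

```text
clock: 20.57
eef_pos: [548.4, -255.7, 118.6]
eef_rot: [-3.135, -0.002, 1.774]
wrist_force: [-16.1, -6.2, 1.5]
finger_gap: 20.1
```

```bash
python3 look.py s28 scene 140 260 330 440
```

```text
20.6167 [ 548.4 -255.7  118.6] [-3.135e+00 -2.000e-03  1.774e+00] [-17.1  -7.4   1. ] [-1.282  2.784 -0.02 ] 20.522905998255514 scale 5.363636363636363
```

View pics/s28c.png

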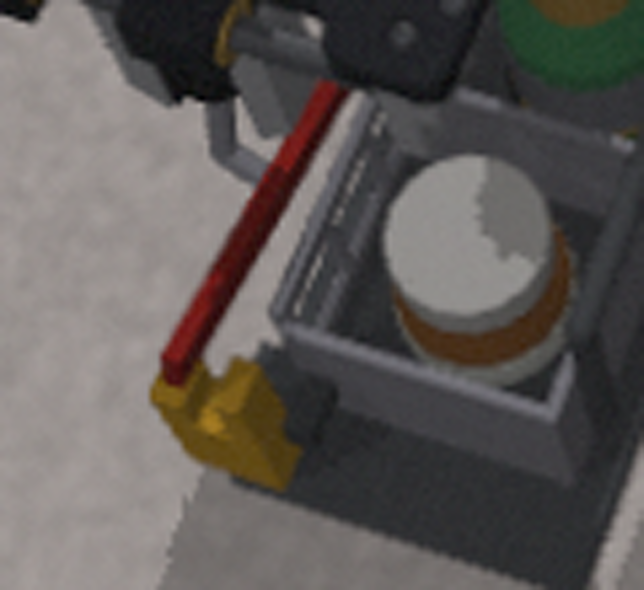

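The gate is on its stop (17 N). I'm easing off slightly and lowering the bar along its arc into the notch.

Call:
drive_tool:
  steps:
    - {"delta_pos":[-0.4,-3.5,-4.2],"yaw":0,"hand":12}
    - {"delta_pos":[0.6,-3,-4.3],"yaw":0,"hand":12}
    - {"delta_pos":[0.6,-2.8,-4.6],"yaw":0,"hand":12}
    - {"delta_pos":[0,0,0],"yaw":0,"hand":12}

```text
clock: 20.95
eef_pos: [550.0, -264.9, 105.1]
eef_rot: [-3.138, -0.002, 1.774]
wrist_force: [-9.6, -4.7, 0.2]
finger_gap: 20.7
```

```bash
python3 look.py s29 scene 140 260 330 440
```

```text
21.0 [ 550.  -264.7  105.4] [-3.137e+00 -2.000e-03  1.774e+00] [-9.9 -2.3  1. ] [-0.655  1.657  0.003] 20.146936236145486 scale 5.363636363636363
```

View pics/s29c.png

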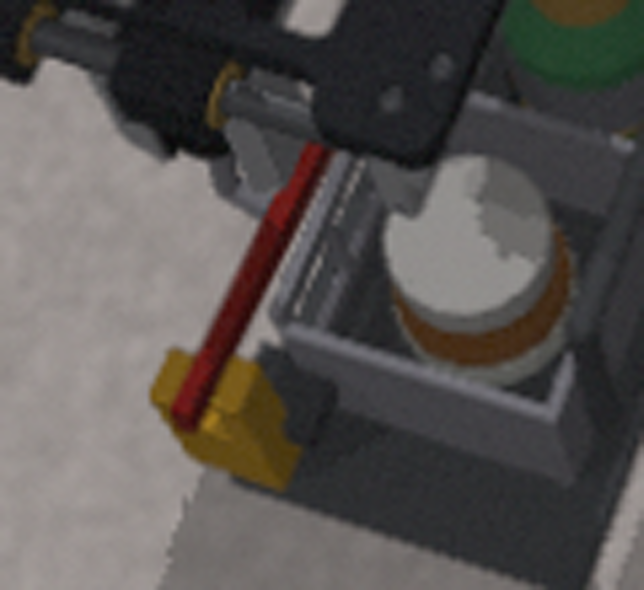

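The bar is coming down between the horn and the back. Continuing.

Call:
drive_tool:
  steps:
    - {"delta_pos":[0.3,-2.4,-4.3],"yaw":0,"hand":12}
    - {"delta_pos":[0.4,-2.3,-4.4],"yaw":0,"hand":12}
    - {"delta_pos":[0.3,-2,-4],"yaw":0,"hand":12}
    - {"delta_pos":[0,0,0],"yaw":0,"hand":12}

```text
clock: 21.33
eef_pos: [551.2, -271.1, 92.7]
eef_rot: [-3.138, -0.002, 1.774]
wrist_force: [-7.1, -1.6, 0.8]
finger_gap: 20.8
```

```bash
python3 look.py s30 scene 140 260 330 440
```

```text
21.3833 [ 551.2 -271.    92.8] [-3.138e+00 -2.000e-03  1.774e+00] [-7.  -2.2  0.5] [-0.372  1.325 -0.06 ] 20.494722813379465 scale 5.363636363636363
```

View pics/s30c.png

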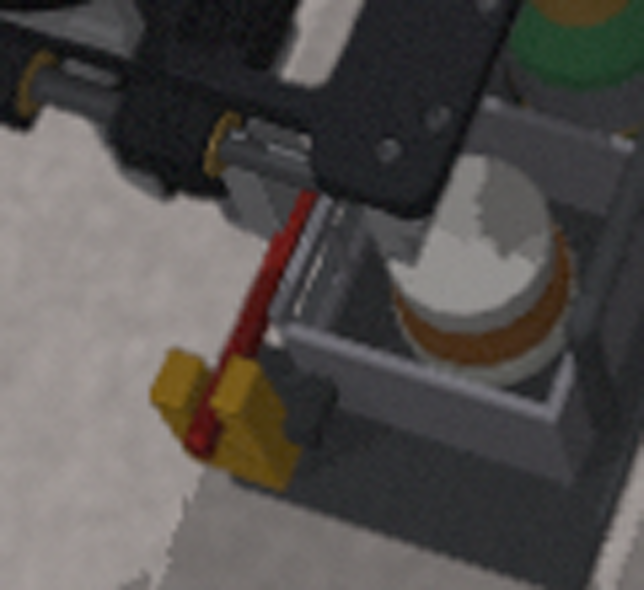

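The bar lies in the notch. Letting go and rising straight up.

Call:
drive_tool:
  steps:
    - {"delta_pos":[-0.5,0,0],"yaw":0,"hand":24}
    - {"delta_pos":[0,0,0],"yaw":0,"hand":32}
    - {"delta_pos":[0,0,0],"yaw":0,"hand":38}
    - {"delta_pos":[0,0,0],"yaw":0,"hand":38}
    - {"delta_pos":[0,0,5],"yaw":0,"hand":38}
  squeeze: 10

```text
clock: 21.8
eef_pos: [552.1, -270.7, 98.2]
eef_rot: [-3.141, -0.001, 1.777]
wrist_force: [1.3, 0.2, -0.3]
finger_gap: 37.5
```

Call:
drive_tool:
  steps:
    - {"delta_pos":[0,0,20],"yaw":0,"hand":38}
    - {"delta_pos":[0,0,35],"yaw":0,"hand":38}
    - {"delta_pos":[0,0,35],"yaw":0,"hand":38}
    - {"delta_pos":[-30,0,15],"yaw":0,"hand":38}
    - {"delta_pos":[-35,-5,0],"yaw":0,"hand":38}

```text
clock: 22.22
eef_pos: [488.7, -276.0, 207.9]
eef_rot: [3.137, 0.005, 1.779]
wrist_force: [-0.2, -1.3, -0.6]
finger_gap: 37.9
```

Call:
drive_tool:
  steps:
    - {"delta_pos":[-35,-10,0],"yaw":0,"hand":38}
    - {"delta_pos":[-35,-10,0],"yaw":0,"hand":38}
    - {"delta_pos":[-20,-10,0],"yaw":0,"hand":38}
    - {"delta_pos":[0,0,0],"yaw":0,"hand":38}

```text
clock: 22.55
eef_pos: [394.7, -307.2, 204.7]
eef_rot: [3.141, 0.001, 1.775]
wrist_force: [-0.1, -1.1, 0.1]
finger_gap: 38.0
```

```bash
python3 look.py s31 scene 120 310 270 440; python3 look.py t31 top 340 510 180 310; python3 tilt.py s31 "[594,-179,105]"; python3 look.py s31f scene 0 640 0 480
```

```text
22.6 [ 396.4 -306.8  204.7] [3.141e+00 1.000e-03 1.775e+00] [ 0.9 -0.1  0.2] [-0.074 -0.1    0.001] 38.067140144428436 scale 3.4705882352941178
22.65 [ 397.4 -306.4  204.5] [3.141e+00 1.000e-03 1.776e+00] [ 0.1 -0.7 -0.6] [ 0.018 -0.09   0.034] 38.428810839532765 scale 4.538461538461538
315 149 Otsu 96.0
face centre [ 600.2 -179.4  111.1] normal [-0.021 -0.004  1.   ] tilt deg 1.2 dir -2.95 resid 1.14 pix [245.02684564 315.08053691]
green z [63. 72. 79.] [ 609. -188.   72.]
22.7 [ 397.9 -306.1  204.2] [3.141e+00 1.000e-03 1.777e+00] [ 0.8 -0.4  0.4] [-0.021 -0.085 -0.001] 38.24023979130727 scale 1.21875
```

View pics/s31c.png

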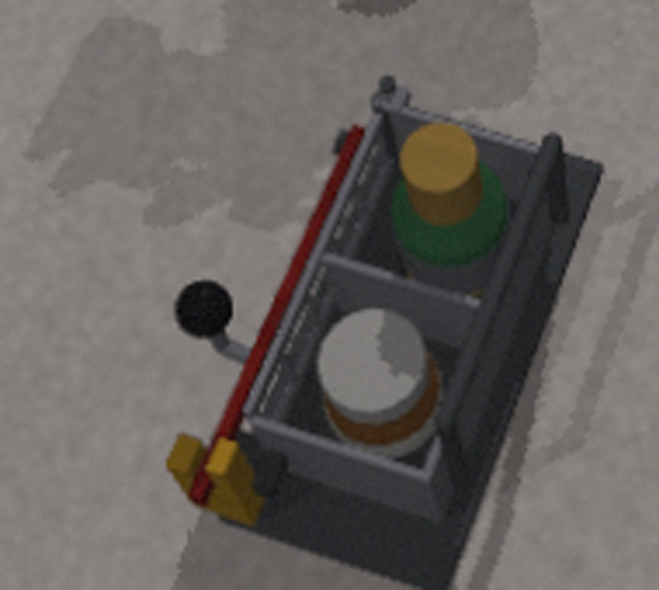

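View pics/t31c.png

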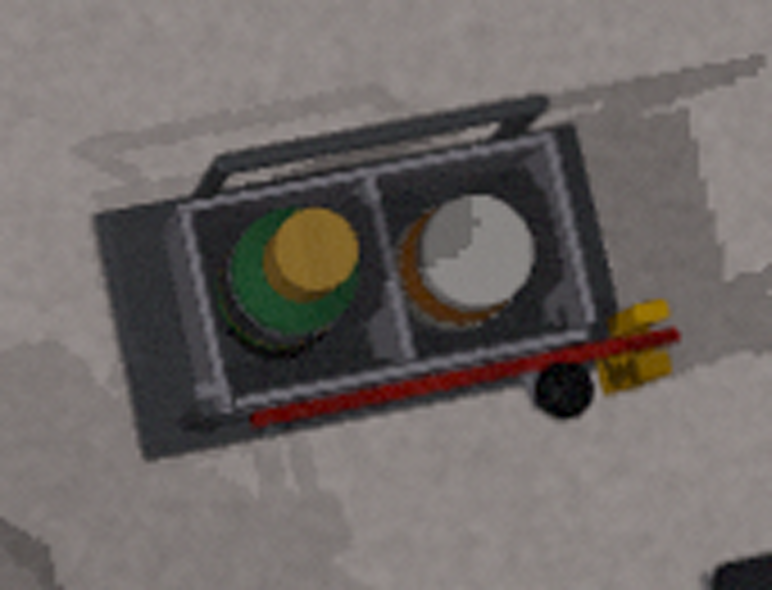

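View pics/s31f.png

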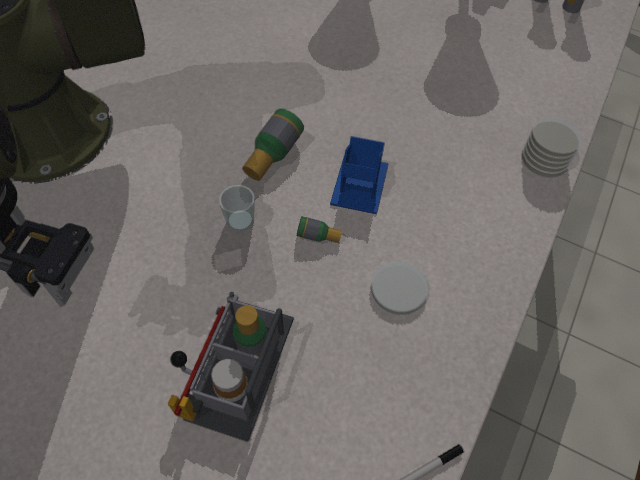

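Run:
```python
from h import *
t=load("t31.npz");s=load("s31.npz")
print(onplane(t,[(340+315/4.538,180+250/4.538)],111),onplane(s,[(120+439/3.4706,270+158/3.4706)],111))
from cell import manip; print(manip.read_state()['qd'].round(4)); manip.sign_off()
```

```text
[[ 597.40863862 -177.67137557  111.        ]] [[ 602.21341899 -178.89594441  111.        ]]
[ 0.0178  0.0143 -0.0064  0.0003 -0.0003 -0.0007]
the job is handed in; nothing more can be done
```

The green bottle stands on the black pad, and the gate is shut with the latch bar in the keeper's notch. I handed the job in at about 22.7 s of the 51 s allowed.

- **Bottle:** I pulled it out of the rest along its axis. The tool only turns about the vertical, so I had to stand the bottle up separately:
  - Three tries failed: a light-grip swing, dragging it on the bench, and pressing it against the carrier's side wall. The wall press overshot to 26° the other way.
  - I then rocked it upright on open bench, gripped it again with the bottle vertical, and set it on the pad at tool height z = 97.7, as predicted.
- **Gate:** I lifted the ball until the bar was at about 0.3 rad and swung the gate until it met its stop at 17 N. I then lowered the bar into the notch, let go and backed away.

**Last checks:**
- The bottle's cap face read about 1° of tilt, with its top at z 111, which matches standing on the pad.
- The pictures show the bar lying between the keeper's horn and back. The jar, beaker and petri dish look to be where they were.
- The two cameras differ by about 5 mm on the bottle's x position (597 and 602 mm, with the pad measured at about 594). It may sit a few millimetres off centre toward the back. The tool itself read x = 595 on release.

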